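# Load the counter display with needle cartons

## Robot

A 7-joint arm with a two-finger parallel gripper is mounted at the origin on a cart in front of the work surface, level with it; the furniture and walls round the work are solid. World frame = base frame: x ahead of the robot, y to its left, z up, the work surface at z = 0. Lengths are in m, angles in rad, forces in N, time in s.
With the tool pointing down it reaches from about 0.425 to 0.875 m from the base axis. Payload 4.7 kg.
Tool frame: the origin (TCP) lies between the finger pads; the fingertips stand 22 mm ahead of it and the grasp point (between the pads) lies 3 mm ahead of it; z points along the fingers, y is the line along which they close (so a half turn about z gives the same grasp; the last joint's range is limited). The gripper opens to 87 mm and grips with 3 to 60 N. Pads are 19 mm wide; open, the fingers measure 117 mm over their backs; the gripper's body (75 mm by 190 mm) begins 51 mm behind the grasp point.
Start: joints at [-1.15, 0.321, -0.07, 1.45, 0.023, 1.371, -0.057], TCP at [0.257, 0.597, 0.207] pointing down, gripper open.
Joint ranges: [-2.86, 2.86], [-0.3, 2.09], [-1.38, 1.24], [0.06, 2.45], [-1.56, 4.7], [0.09, 2.05], [-2.69, 2.69]. Speed limits (rad/s): [2.57, 2.57, 3.14, 3.14, 3.14, 3.14, 3.14].

## Interface

Orientations are given as a rotation vector (axis times angle).
In Python, from bench import ctrl gives the robot as it stands. The module is installed in compiled form; this text tells all that it offers.
- The arm moves only by the tool send_rows, never from a script. Its argument "motion" is a list of rows, each an object with "claw": the opening, from -1 (shut) to 1 (fully open); "slide": the shift along the tool's x, y, z in mm, a list of three; "delta_rot": the turn, a rotation vector about the tool's x, y, z in rad, a list of three. In form: [{"claw": claw, "slide": [x, y, z], "delta_rot": [ax, ay, az]}, ...]. A call has 1 to 5 rows; each row is the pose to reach, as a shift and turn from the pose commanded when the call began, along the tool's axes at that moment; what a row does not reach only later rows make up. A row lasts 1/10 s, in which the tool goes at most 50 mm and 8.59 degrees, less where a joint would pass 70% of its speed; a pose out of reach is approached as far as the arm can. A call with a gripper value outside its range is refused whole. The fingers move at their own pace and stop on an object; "grip_force" is the grip in N (left out, the last holds). Time passes only in rows, so rows that repeat a pose let the fingers close. It gives the time, the measured TCP pose, the force, the opening and the grip force at its end, in the units of the state.
- ctrl.get_state(): the state, without advancing time (a new reading comes with each control period).
- ctrl.get_image(name): name is "scene" or "top" or "wrist"; returns a dict with "color" (480x640x3 uint8, blue, green, red), "fx", "fy", "cx", "cy" (pixels), "k1" (the pictures are not rectified: a ray, as slopes to the right and down, at radius r is drawn at 1 + k1 r^2 times it, then the intrinsics apply), "pose" (4x4, takes a point from camera to world coordinates). Camera axes: x right, y down, z forward; pixel columns grow to the right and rows downward; lengths in m; the calibration is good to about 2 mm. A picture is of the moment at which its call begins. There is no depth.
- ctrl.close_job(): hands the job in; it is judged then, once.
The state is a dict: "time": time; "joint_positions": joint angles; "qd": joint speeds; "joint_torque": joint torques, N m; "position": TCP position; "tool_rot": TCP orientation; "ft_force": force on the tool from outside, world axes, zero at the start; "torque": the same for the moment, N m; "grip_width": opening from 0.0 (shut) to 1.0 (fully open); "grip_force": force on a finger pad.
Only numpy, scipy, OpenCV 4.12 (cv2) and the standard library are available. Lean on these libraries where they do the work, as an engineer would, in place of code of your own. Each camera call takes 0.05 s, during which the arm holds its last target. There are 200 camera calls.

## Task

Pry up the clear lid of the teal stock case with the red-handled screwdriver at the notch in its front, open the case, and lay the screwdriver back down flat on the counter. Set every red needle carton from the case on the sloped wooden display stand, each lying flat on the board with its top face up, its long sides running up the slope and one short end square against the bottom lip. Finish with the emptied case fully shut, and leave the amber and white thread cones, the oil bottle and the grease pot where they stand.

Things in the scene. Friction and masses are not known exactly. Their poses are not given: they have to be found in the camera images.
- carton_0: red needle carton, 60 (x) by 36 (y) by 14 mm (z), 50 g; origin at the centre of its underside, z up. Two to four cartons lie flat in the case, x roughly along the case's x, in a 2 by 2 layout 74 mm apart along the case's x and 80 mm along its y; absent ones always read None
- carton_1: red needle carton, 60 (x) by 36 (y) by 14 mm (z), 50 g; origin at the centre of its underside, z up. Two to four cartons lie flat in the case, x roughly along the case's x, in a 2 by 2 layout 74 mm apart along the case's x and 80 mm along its y; absent ones always read None
- carton_2: red needle carton, 60 (x) by 36 (y) by 14 mm (z), 50 g; origin at the centre of its underside, z up. Two to four cartons lie flat in the case, x roughly along the case's x, in a 2 by 2 layout 74 mm apart along the case's x and 80 mm along its y; absent ones always read None
- carton_3: red needle carton, 60 (x) by 36 (y) by 14 mm (z), 50 g; origin at the centre of its underside, z up. Two to four cartons lie flat in the case, x roughly along the case's x, in a 2 by 2 layout 74 mm apart along the case's x and 80 mm along its y; absent ones always read None
- case: teal plastic stock case, 164 mm (x) by 192 mm (y), fixed to the counter; origin at the centre of its underside, +x towards the hinged rear edge, -x the front with the notch. Walls 4 mm thick, their tops at z = 34 mm; inner floor at z = 4 mm
- notch (a point): mouth of the pry notch on the case's front face (case frame -82, 0, 27.5 mm): a cut-out through the 4 mm front wall, 44 mm wide (y), open from z = 21 mm to the lid's underside at z = 34 mm. Elsewhere the lid is flush with the walls and offers fingers no hold
- case_lid (a joint): angle of the lid: 0 shut, 1.75 rad stop (leaning back past upright). Hinge axis along the case's y through (82, 0, 34) mm of the case frame. Flat 3 mm clear sheet with teal borders, 164 mm from hinge to front edge, 192 mm wide. Stiff hinge (0.3 N m): stays where it is left, moves at about 3 N on the front edge
- lid_edge (a point): middle of the lid's front edge, on its underside; 164 mm from the hinge axis
- board: sloped board of the fixed wooden display stand. Origin on its upper surface at the middle of the inner face of the lip, 28 mm above the counter; x up the slope (30 degrees above level), y along the lip, z square out of the board. 300 mm wide (y -150 to 150), x from the lip to 102 mm; dark lip 8 mm thick (x -8 to 0), 10 mm above the board
- screwdriver: small red-handled screwdriver, 141 mm long, on the counter; x points from handle to blade. Origin under its middle, centre line at z = 11 mm; handle x -70 to 4 mm, up to 21 mm thick, 16 mm at its waist at x = -12; shaft 4.4 mm thick, x 4 to 64 mm; 50 g, centre of mass about x = -30 mm
- blade_tip (a point): end of the screwdriver's blade, on its centre line (screwdriver frame 64, 0, 11 mm)
- amber_thread: amber cone of sewing thread, 66 mm wide, 105 mm tall; origin at the centre of its underside; a bystander
- white_thread: white cone of sewing thread, same size and origin; a bystander
- oil_bottle: dropper bottle with a red spout, 45 mm wide, 148 mm tall; origin at the centre of its underside; a bystander
- grease_pot: white pot with a green lid, 54 mm wide, 50 mm tall; origin at the centre of its underside; a bystander

How it is judged:
On the way:
1. the lid has been pried up with the screwdriver's blade under its front edge (value of joint case_lid above 0.15 rad and distance between blade_tip and lid_edge below 0.035 m), for 0.1 s.
At the end, for the whole second after the job is handed in: All cartons at rest flat on the board (6 deg, 5 mm), face up, long side up the slope (8 deg), centres 26 to 37 mm from the lip (30 = touching) and within 132 mm of the board's middle; lid under 0.035 rad; screwdriver at rest, lying flat on the counter (value of joint case_lid below 0.035 rad and height (world z) of blade_tip below 0.02 m and linear speed of screwdriver below 0.02 m/s and angle between screwdriver's own x axis and vertical between 1.45 and 1.69 rad and x of carton_0 in the frame of board between 0.026 and 0.037 m and y of carton_0 in the frame of board between -0.132 and 0.132 m and z of carton_0 in the frame of board between -0.004 and 0.005 m and angle between the x axis of each of carton_0, carton_1, carton_2, carton_3 and the x axis of board, either way round below 0.14 rad and angle between the z axis of each of carton_0, carton_1, carton_2, carton_3 and the z axis of board, either way round below 0.1 rad and linear speed of each of carton_0, carton_1, carton_2, carton_3 below 0.01 m/s and x of carton_1 in the frame of board between 0.026 and 0.037 m and y of carton_1 in the frame of board between -0.132 and 0.132 m and z of carton_1 in the frame of board between -0.004 and 0.005 m and x of carton_2 in the frame of board between 0.026 and 0.037 m and y of carton_2 in the frame of board between -0.132 and 0.132 m and z of carton_2 in the frame of board between -0.004 and 0.005 m and x of carton_3 in the frame of board between 0.026 and 0.037 m and y of carton_3 in the frame of board between -0.132 and 0.132 m and z of carton_3 in the frame of board between -0.004 and 0.005 m).
It fails at once if the amber thread cone is knocked from its place (over 30 mm) (distance of amber_thread from where it was at the start of the episode above 0.03 m).
It fails at once if the white thread cone is knocked from its place (over 30 mm) (distance of white_thread from where it was at the start of the episode above 0.03 m).
It fails at once if the oil bottle is knocked from its place (over 30 mm) (distance of oil_bottle from where it was at the start of the episode above 0.03 m).
It fails at once if the grease pot is knocked from its place (over 30 mm) (distance of grease_pot from where it was at the start of the episode above 0.03 m).
Of carton_0, carton_1, carton_2, carton_3 only 2 to 4 are there at a start; the rules pass over those that are not, and their reading is None.
At some moment in a run one of screwdriver, carton_0, carton_1, carton_2, carton_3 may be knocked a few centimetres aside while the robot is not near it.
Once in a run the grip may slacken for a moment while it holds something.
It also fails if it takes over 210 s, if anything falls off the work surface, if the arm or the gripper's body presses on something with over 40 N, if the wrist force passes 120 N, or if a joint passes its speed limit or range.

## Working session

There is one attempt and no reset: what is moved stays moved. The work goes in short steps, Python scripts to look and compute and a tool call to move; the robot and the scene stay as the last step left them, time stands still between calls to the robot, and variables do not carry over. Pictures are saved under pics/ and viewed, at most 14 in all, crops included, and the job is handed in when it is done.

Besides the shell and the picture viewer there is one more tool, called after "Call:" as name(argument=value, ...) on one line, values as JSON. send_rows: Moves the arm, as the interface text tells. Its arguments: {"type":"object","properties":{"motion":{"type":"array","items":{"type":"object","properties":{"claw":{"type":"number"},"slide":{"type":"array","items":{"type":"number"}},"delta_rot":{"type":"array","items":{"type":"number"}}}}},"grip_force":{"type":"number"}},"required":["motion"]}

```bash
ls; mkdir -p pics; cat > h.py <<'E'
import numpy as np, cv2, json
from scipy.spatial.transform import Rotation as R
from bench import ctrl
def img(n,save=None):
    d=ctrl.get_image(n)
    if save: cv2.imwrite('pics/'+save,d['color'])
    return d
def ray(d,u,v):
    x=(u-d['cx'])/d['fx'];y=(v-d['cy'])/d['fy'];rd=np.hypot(x,y);r=rd
    for _ in range(30): r=rd/(1+d['k1']*r*r)
    s=r/rd if rd>0 else 1
    T=np.array(d['pose']);return T[:3,3],T[:3,:3]@np.array([x*s,y*s,1])
def onz(d,u,v,z):
    o,r=ray(d,u,v);return o+r*(z-o[2])/r[2]
def proj(d,p):
    T=np.array(d['pose']);q=T[:3,:3].T@(np.array(p)-T[:3,3]);x,y=q[:2]/q[2];k=1+d['k1']*(x*x+y*y)
    return np.array([d['fx']*x*k+d['cx'],d['fy']*y*k+d['cy']])
def tool():
    s=ctrl.get_state();return np.array(s['position']),R.from_rotvec(s['tool_rot'])
def down(yaw): # tool z down, tool y along (cos,sin)(yaw)
    y=np.array([np.cos(yaw),np.sin(yaw),0]);z=np.array([0,0,-1.]);return R.from_matrix(np.c_[np.cross(y,z),y,z])
def go(p,Rt=None):
    p0,R0=tool();Rt=Rt or R0
    print('slide',np.round(R0.inv().apply(np.array(p)-p0)*1000,1),'rot',np.round((R0.inv()*Rt).as_rotvec(),3))
def st():
    s=ctrl.get_state();print({k:np.round(s[k],3) for k in s if k not in('qd','joint_torque')})
E
python3 - <<'E'
from h import *
st()
p,r=tool();print(r.as_matrix().round(3))
for n in('top','scene','wrist'):
    d=img(n,n+'0.png');print(n,d['fx'],d['k1'],np.round(d['pose'],3).tolist())
E
```

```text
pics
{'time': np.float64(0.0), 'joint_positions': array([-1.15 ,  0.322, -0.07 ,  1.452,  0.023,  1.371, -0.057]), 'position': array([0.257, 0.596, 0.206]), 'tool_rot': array([-6.340e-01, -3.077e+00,  3.000e-03]), 'ft_force': array([ 0.611, -0.541,  0.38 ]), 'torque': array([-0.007,  0.019,  0.037]), 'grip_force': np.float64(0.0), 'grip_width': np.float64(1.001)}
[[-0.918  0.396 -0.001]
 [ 0.396  0.918 -0.002]
 [-0.    -0.002 -1.   ]]
top 500.4945412830857 0.021511995188598244 [[-0.009, -0.998, 0.066, 0.537], [-1.0, 0.01, 0.009, 0.034], [-0.01, -0.066, -0.998, 1.244], [0.0, 0.0, 0.0, 1.0]]
scene 450.48599078435035 -0.10986326757552116 [[0.907, -0.16, 0.389, 0.199], [-0.42, -0.393, 0.818, -0.794], [0.022, -0.905, -0.424, 0.5], [0.0, 0.0, 0.0, 1.0]]
wrist 345.6682129574904 -0.023724995174957762 [[0.396, 0.875, 0.279, 0.18], [0.918, -0.377, -0.122, 0.629], [-0.001, 0.305, -0.952, 0.383], [0.0, 0.0, 0.0, 1.0]]
```

View pics/top0.png

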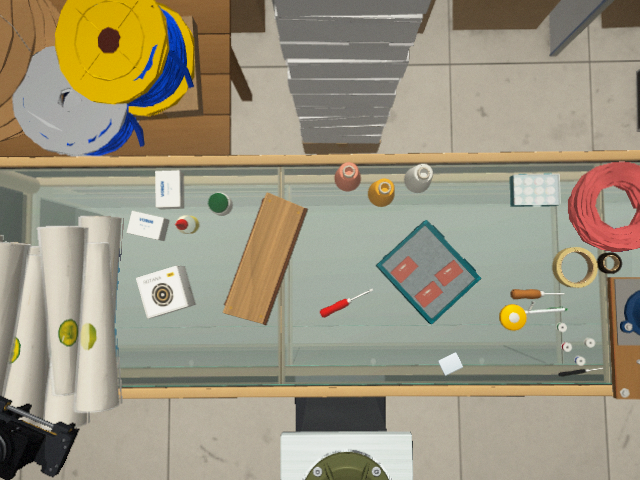

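View pics/scene0.png

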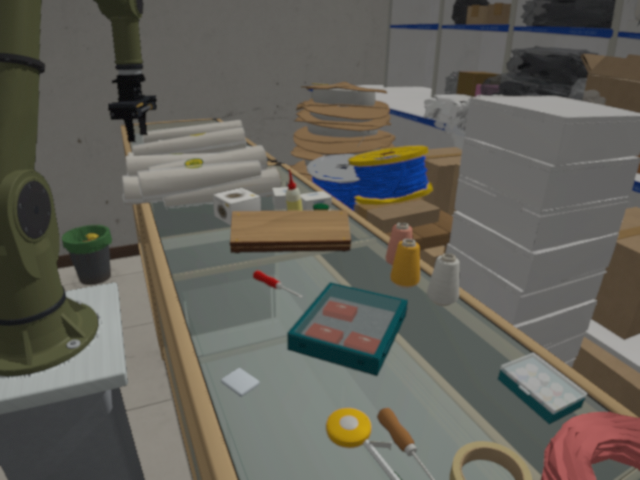

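Top view: the case (corners about (425,222), (480,265), (432,322), (377,265)) holds three cartons; the stand is around (265,258) and the screwdriver runs (322,314) to (372,290). I'll zoom in for the notch, hinge and lip.

```bash
python3 - <<'E'
from h import *
a=cv2.imread('pics/top0.png');b=cv2.imread('pics/scene0.png')
c1=cv2.resize(a[180:340,215:495],(800,457),interpolation=cv2.INTER_CUBIC)
cv2.imwrite('pics/c1.png',c1)
c2=cv2.resize(b[195:385,215:425],(663,600),interpolation=cv2.INTER_CUBIC)
cv2.imwrite('pics/c2.png',c2)
E
```

```text
(no output)
```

View pics/c1.png

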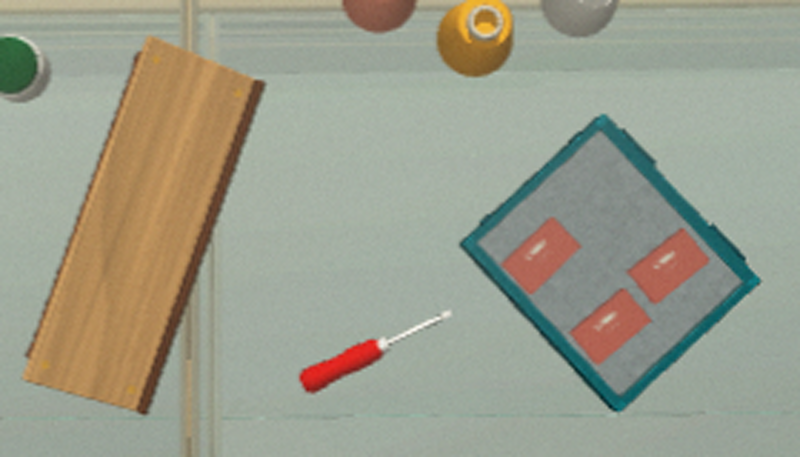

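View pics/c2.png

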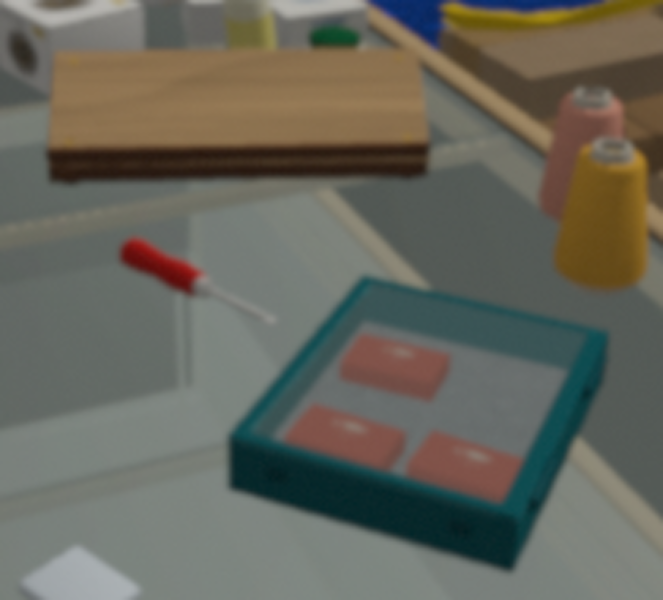

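Hinges are on the crop's upper-right side, so the case front (notch) faces lower left, towards the screwdriver. The stand's dark lip is on the right side. I'll measure these now.

```bash
python3 - <<'E'
from h import *
d=img('top');I=d['color'];hsv=cv2.cvtColor(I,cv2.COLOR_BGR2HSV)
def big(m,box):
    x0,y0,x1,y1=box;k=np.zeros(m.shape,np.uint8);k[y0:y1,x0:x1]=m[y0:y1,x0:x1]
    c=max(cv2.findContours(k,cv2.RETR_EXTERNAL,cv2.CHAIN_APPROX_NONE)[0],key=cv2.contourArea);return c
teal=cv2.inRange(hsv,(82,130,40),(100,255,200))
c=big(teal,(370,210,490,335));q=cv2.boxPoints(cv2.minAreaRect(c))
P=np.array([onz(d,*p,.036)[:2] for p in q]);print('case px',q.round(1).tolist(),'\n',P.round(4).tolist(),'len',[round(np.linalg.norm(P[i]-P[i-1]),4) for i in range(4)],'cen',P.mean(0))
red=cv2.inRange(hsv,(0,200,120),(6,255,255))|cv2.inRange(hsv,(174,200,120),(180,255,255))
c=big(red,(310,285,380,325));m=cv2.moments(c);print('handle px',m['m10']/m['m00'],m['m01']/m['m00'],cv2.minAreaRect(c), onz(d,m['m10']/m['m00'],m['m01']/m['m00'],.011))
print('tip',onz(d,372,290,.011), 'butt end',onz(d,320.5,315,.011))
# board corners, crop picks: wood top face
for n,u,v,z in(('lipA',262,83,.0367),('lipB',145,410,.0367),('topA',152,38,.079),('topB',27,378,.079)):
    print(n,onz(d,u/2.857+215,v/2.857+180,z).round(4))
w=cv2.imread('pics/top0.png')
cart=cv2.inRange(hsv,(0,80,100),(8,190,255))|cv2.inRange(hsv,(172,80,100),(180,190,255))
cart[:220]=0;cart[330:]=0;cart[:,:380]=0;cart[:,485:]=0
for c in cv2.findContours(cart,cv2.RETR_EXTERNAL,cv2.CHAIN_APPROX_SIMPLE)[0]:
    if cv2.contourArea(c)>100:
        r=cv2.minAreaRect(c);print('carton',r,onz(d,*r[0],.018))
for n,u,v,z in(('amber',381,187,.1),('white',419,173,.1),('pink',347,172,.1),('oil',184,222,.14),('grease',220,203,.05)):print(n,onz(d,u,v,z).round(3))
E
```

```text
case px [[375.1000061035156, 265.1000061035156], [426.3999938964844, 217.60000610351562], [481.6000061035156, 277.1000061035156], [430.29998779296875, 324.6000061035156]] 
 [[0.5564, -0.0744], [0.6701, -0.2001], [0.5255, -0.3284], [0.4135, -0.2034]] len [np.float64(0.1925), np.float64(0.1695), np.float64(0.1934), np.float64(0.1678)] cen [ 0.54139132 -0.20159014]
handle px 333.36643026004725 307.25531914893617 ((333.5, 307.5000305175781), (6.708203315734863, 28.174457550048828), 63.43495178222656) [0.45468815 0.02694057 0.011     ]
tip [ 0.49589512 -0.06810688  0.011     ] butt end [0.43616136 0.05857087 0.011     ]
lipA [0.6938 0.0894 0.0367]
lipB [0.4192 0.1892 0.0367]
topA [0.7264 0.1777 0.079 ]
topB [0.4499 0.2793 0.079 ]
carton ((428.1966857910156, 293.8360290527344), (15.108353614807129, 24.583084106445312), 50.19443130493164) [ 0.48576393 -0.20374522  0.018     ]
carton ((448.58538818359375, 272.73175048828125), (14.992681503295898, 24.675453186035156), 51.34019088745117) [ 0.53651134 -0.25438832  0.018     ]
carton ((404.0000305175781, 269.0), (14.142134666442871, 24.041629791259766), 45.0) [ 0.54650645 -0.14629776  0.018     ]
amber [ 0.735 -0.085  0.1  ]
white [ 0.766 -0.173  0.1  ]
pink [ 0.771 -0.007  0.1  ]
oil [0.654 0.357 0.14 ]
grease [0.709 0.297 0.05 ]
```

```bash
python3 - <<'E'
from h import *
go((.44,.02,.16),down(np.radians(25.3)))
E
```

```text
slide [-396.1 -457.2   46.5] rot [-0.001  0.     0.722]
```

Call:
send_rows(motion=[{"claw": 1, "slide": [-32, -37, 0], "delta_rot": [0, 0, 0]}, {"claw": 1, "slide": [-64, -74, 0], "delta_rot": [0, 0, 0]}, {"claw": 1, "slide": [-96, -111, 0], "delta_rot": [0, 0, 0]}, {"claw": 1, "slide": [-128, -148, 0], "delta_rot": [0, 0, 0]}, {"claw": 1, "slide": [-160, -185, 0], "delta_rot": [0, 0, 0]}])

```text
time: 0.7
position: [0.3313, 0.3617, 0.2065]
tool_rot: [0.635, 3.077, 0.0]
ft_force: [0.9, 0.2, 0.4]
grip_width: 0.996
grip_force: 0.0
```

Call:
send_rows(motion=[{"claw": 1, "slide": [-32, -37, 0], "delta_rot": [0, 0, 0.13]}, {"claw": 1, "slide": [-64, -74, 0], "delta_rot": [0, 0, 0.26]}, {"claw": 1, "slide": [-96, -111, 10], "delta_rot": [0, 0, 0.39]}, {"claw": 1, "slide": [-128, -148, 20], "delta_rot": [0, 0, 0.52]}, {"claw": 1, "slide": [-160, -185, 30], "delta_rot": [0, 0, 0.65]}])

```text
time: 1.2
position: [0.4049, 0.1286, 0.1765]
tool_rot: [1.591, 2.709, 0.002]
ft_force: [1.1, -0.4, -0.3]
grip_width: 0.996
grip_force: 0.0
```

```bash
python3 - <<'E'
from h import *
st()
go((.44,.02,.16),down(np.radians(25.3)))
E
```

```text
{'time': np.float64(1.2), 'joint_positions': array([-0.682, -0.162,  0.284,  2.023,  0.047,  1.274,  0.094]), 'position': array([0.405, 0.129, 0.177]), 'tool_rot': array([1.591e+00, 2.709e+00, 2.000e-03]), 'ft_force': array([ 1.112, -0.423, -0.272]), 'torque': array([-0.049, -0.048, -0.031]), 'grip_force': np.float64(0.0), 'grip_width': np.float64(0.996)}
slide [-112.   -22.3   16.5] rot [ 0.001 -0.     0.067]
```

Call:
send_rows(motion=[{"claw": 1, "slide": [-40, -8, 0], "delta_rot": [0, 0, 0.067]}, {"claw": 1, "slide": [-80, -16, 5], "delta_rot": [0, 0, 0.067]}, {"claw": 1, "slide": [-112, -22, 10], "delta_rot": [0, 0, 0.067]}, {"claw": 1, "slide": [-112, -22, 10], "delta_rot": [0, 0, 0.067]}])

```text
time: 1.6
position: [0.4411, 0.0173, 0.1663]
tool_rot: [1.684, 2.651, -0.002]
ft_force: [-0.8, 0.4, -0.7]
grip_width: 1.002
grip_force: 0.0
```

```bash
python3 - <<'E'
from h import *
d=img('wrist','w1.png');print(np.round(d['pose'],3).tolist())
hsv=cv2.cvtColor(d['color'],cv2.COLOR_BGR2HSV)
red=cv2.inRange(hsv,(0,190,100),(6,255,255))|cv2.inRange(hsv,(174,190,100),(180,255,255))
for c in cv2.findContours(red,cv2.RETR_EXTERNAL,cv2.CHAIN_APPROX_NONE)[0]:
    if cv2.contourArea(c)>200: print(cv2.contourArea(c),cv2.minAreaRect(c))
E
```

```text
[[0.906, 0.404, 0.129, 0.406], [0.424, -0.862, -0.277, 0.093], [-0.0, 0.306, -0.952, 0.343], [0.0, 0.0, 0.0, 1.0]]
```

View pics/w1.png

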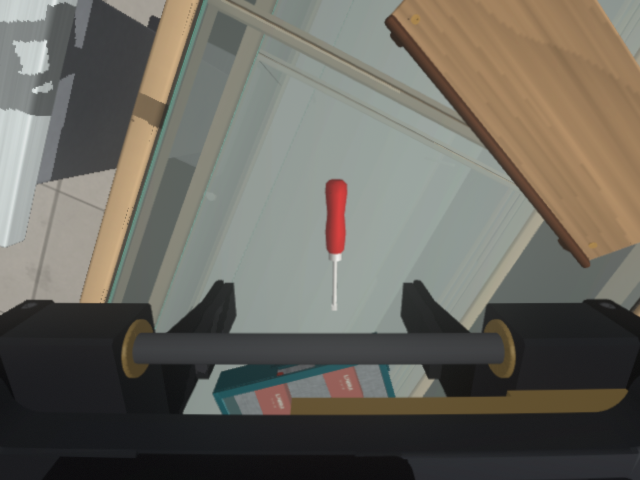

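```bash
python3 - <<'E'
from h import *
d=img('wrist')
print(cv2.cvtColor(d['color'],cv2.COLOR_BGR2HSV)[215,330:345:5])
hsv=cv2.cvtColor(d['color'],cv2.COLOR_BGR2HSV)
m=((hsv[...,0]<8)|(hsv[...,0]>170))&(hsv[...,1]>170)&(hsv[...,2]>90);m[:160]=0;m[275:]=0;m[:,:300]=0;m[:,370:]=0
ys,xs=np.nonzero(m);print(xs.min(),xs.max(),ys.min(),ys.max())
A=np.array([onz(d,xs[ys==v].mean(),v,.011)[:2] for v in np.unique(ys)])
tip=onz(d,334,309,.011)[:2]; b=onz(d,336.5,180,.018)[:2]
print('tip',tip,'butt',b,'L',np.linalg.norm(tip-b));v=(tip-b)
c=A.mean(0);v1=np.linalg.svd(A-c)[2][0]
print('ang',np.degrees(np.arctan2(v[1],v[0])),'svd',np.degrees(np.arctan2(v1[1],v1[0])),A[0],A[-1])
u=v/np.linalg.norm(v);w=tip-76*.001*u;print('waist',w)
yaw=np.arctan2(u[1],u[0])+np.pi/2
go((*w,.014),down(yaw))
E
```

```text
[[  1 159 138]
 [  0 175 192]
 [  0 177 206]]
333 344 186 254
tip [ 0.49964911 -0.06381833] butt [0.4401639  0.06228712] L 0.13943125415963983
ang -64.74627502441521 svd -65.7529368391537 [0.4464943  0.05785498] [ 0.47417537 -0.00601209]
waist [0.46722542 0.00491816]
slide [-27.   16.9 152.5] rot [-0.    -0.001  0.004]
```

Call:
send_rows(motion=[{"claw": 1, "slide": [-25, 17, 45], "delta_rot": [0, 0, 0]}, {"claw": 1, "slide": [-25, 17, 90], "delta_rot": [0, 0, 0]}, {"claw": 1, "slide": [-25, 17, 125], "delta_rot": [0, 0, 0]}, {"claw": 1, "slide": [-25, 17, 141], "delta_rot": [0, 0, 0]}, {"claw": 1, "slide": [-25, 17, 141], "delta_rot": [0, 0, 0]}])

```text
time: 2.2
position: [0.4641, 0.0083, 0.0232]
tool_rot: [-1.668, -2.657, 0.006]
ft_force: [0.4, 0.4, 0.6]
grip_width: 0.999
grip_force: 0.0
```

Call:
send_rows(motion=[{"claw": -1, "slide": [0, 0, 0], "delta_rot": [0, 0, 0]}, {"claw": -1, "slide": [0, 0, 0], "delta_rot": [0, 0, 0]}, {"claw": -1, "slide": [0, 0, 0], "delta_rot": [0, 0, 0]}, {"claw": -1, "slide": [0, 0, 0], "delta_rot": [0, 0, 0]}, {"claw": -1, "slide": [0, 0, 0], "delta_rot": [0, 0, 0]}], grip_force=50)

```text
time: 2.7
position: [0.4672, 0.0072, 0.0263]
tool_rot: [1.673, 2.658, 0.002]
ft_force: [-0.7, -0.3, 1.4]
grip_width: 0.631
grip_force: 0.0
```

Call:
send_rows(motion=[{"claw": -1, "slide": [0, 0, 0], "delta_rot": [0, 0, 0]}, {"claw": -1, "slide": [0, 0, -20], "delta_rot": [0, 0, 0]}, {"claw": -1, "slide": [0, 0, -50], "delta_rot": [0, 0, 0]}, {"claw": -1, "slide": [20, 0, -90], "delta_rot": [0, 0, 0]}, {"claw": -1, "slide": [20, 0, -90], "delta_rot": [0, 0, 0]}])

```text
time: 3.2
position: [0.4612, 0.0276, 0.1205]
tool_rot: [1.668, 2.656, 0.012]
ft_force: [0.4, -0.6, -0.1]
grip_width: 0.175
grip_force: 0.0
```

```bash
python3 - <<'E'
from h import *
st()
d=img('wrist','w2.png')
d=img('scene','s2.png');a=d['color'];cv2.imwrite('pics/s2c.png',cv2.resize(a[150:390,210:430],None,fx=2.5,fy=2.5,interpolation=cv2.INTER_CUBIC))
E
```

```text
{'time': np.float64(3.2), 'joint_positions': array([-0.59 , -0.04 ,  0.469,  2.032,  0.017,  1.137,  0.321]), 'position': array([0.461, 0.028, 0.12 ]), 'tool_rot': array([1.668, 2.656, 0.012]), 'ft_force': array([ 0.4  , -0.643, -0.082]), 'torque': array([-0.071, -0.091, -0.018]), 'grip_force': np.float64(0.0), 'grip_width': np.float64(0.175)}
```

View pics/w2.png

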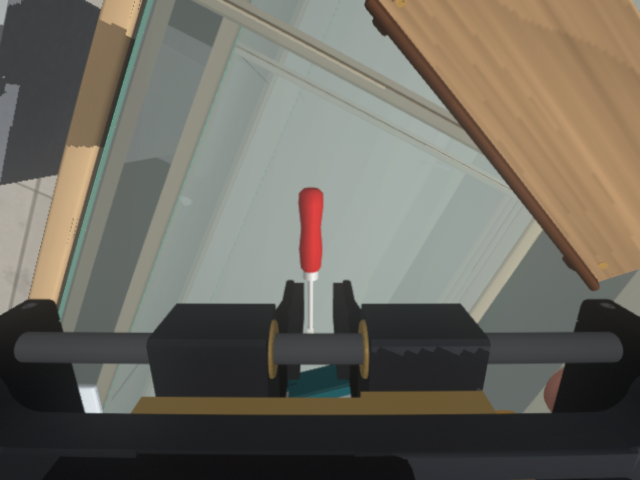

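The fingers had not closed yet when I lifted, and the driver still lies at (311,188)-(310,330). Going back down.

Call:
send_rows(motion=[{"claw": 0.0, "slide": [0, 0, 0], "delta_rot": [0, 0, 0]}, {"claw": 0.0, "slide": [0, 0, 0], "delta_rot": [0, 0, 0]}, {"claw": 0.0, "slide": [-20, 0, 30], "delta_rot": [0, 0, 0]}, {"claw": 0.0, "slide": [-20, 0, 65], "delta_rot": [0, 0, 0]}, {"claw": 0.0, "slide": [-20, 0, 90], "delta_rot": [0, 0, 0]}])

```text
time: 3.8
position: [0.4653, 0.0057, 0.023]
tool_rot: [-1.675, -2.655, 0.004]
ft_force: [-0.4, 0.2, -0.5]
grip_width: 0.442
grip_force: 0.0
```

Call:
send_rows(motion=[{"claw": -1, "slide": [0, 0, 0], "delta_rot": [0, 0, 0]}, {"claw": -1, "slide": [0, 0, 0], "delta_rot": [0, 0, 0]}, {"claw": -1, "slide": [0, 0, 0], "delta_rot": [0, 0, 0]}, {"claw": -1, "slide": [0, 0, 0], "delta_rot": [0, 0, 0]}, {"claw": -1, "slide": [0, 0, 0], "delta_rot": [0, 0, 0]}], grip_force=50)

```text
time: 4.3
position: [0.4677, 0.0073, 0.0267]
tool_rot: [1.673, 2.658, 0.003]
ft_force: [-0.1, -0.5, -0.7]
grip_width: 0.133
grip_force: 0.0
```

Call:
send_rows(motion=[{"claw": -1, "slide": [0, 0, 0], "delta_rot": [0, 0, 0]}, {"claw": -1, "slide": [0, 0, 0], "delta_rot": [0, 0, 0]}])

```text
time: 4.5
position: [0.467, 0.0071, 0.0261]
tool_rot: [1.673, 2.658, 0.001]
ft_force: [-0.2, 0.0, 0.4]
grip_width: 0.018
grip_force: 0.0
```

Call:
send_rows(motion=[{"claw": 0.2, "slide": [0, 0, -45], "delta_rot": [0, 0, 0]}, {"claw": 0.2, "slide": [60, 0, -90], "delta_rot": [0, 0, 0]}, {"claw": 0.2, "slide": [60, 0, -110], "delta_rot": [0, 0, 0]}, {"claw": 0.2, "slide": [60, 0, -110], "delta_rot": [0, 0, 0]}, {"claw": 0.2, "slide": [60, 0, -110], "delta_rot": [0, 0, 0]}])

```text
time: 5.0
position: [0.4413, 0.0616, 0.1364]
tool_rot: [1.671, 2.659, 0.003]
ft_force: [0.1, 0.1, -0.0]
grip_width: 0.39
grip_force: 0.0
```

```bash
cat >> h.py <<'E'
def driver(save=None,z=.011):
    d=img('wrist',save);hsv=cv2.cvtColor(d['color'],cv2.COLOR_BGR2HSV)
    m=(((hsv[...,0]<8)|(hsv[...,0]>172))&(hsv[...,1]>150)&(hsv[...,2]>90)).astype(np.uint8)
    m[:,:200]=0;m[:,440:]=0
    for c in cv2.findContours(m,cv2.RETR_EXTERNAL,cv2.CHAIN_APPROX_NONE)[0]:
        if cv2.contourArea(c)<150: continue
        print('px',cv2.boundingRect(c),cv2.contourArea(c),[onz(d,*p,z)[:2].round(4).tolist() for p in cv2.boxPoints(cv2.minAreaRect(c))],onz(d,*cv2.minAreaRect(c)[0],z).round(4))
    return d
E
python3 - <<'E'
from h import *
driver('w3.png');st()
d=img('top','t3.png');a=d['color']
cv2.imwrite('pics/t3c.png',cv2.resize(a[240:400,250:450],None,fx=3,fy=3,interpolation=cv2.INTER_CUBIC))
E
```

```text
px (307, 230, 20, 73) 1093.5 [[0.4649, -0.0122], [0.4353, 0.0548], [0.4503, 0.0615], [0.481, -0.0051]] [0.4574 0.0259 0.011 ]
{'time': np.float64(5.05), 'joint_positions': array([-0.648, -0.089,  0.434,  2.042,  0.04 ,  1.181,  0.216]), 'position': array([0.441, 0.061, 0.135]), 'tool_rot': array([-1.674, -2.659,  0.   ]), 'ft_force': array([-0.947,  0.001, -0.332]), 'torque': array([-0.076,  0.024,  0.012]), 'grip_force': np.float64(0.0), 'grip_width': np.float64(0.436)}
```

View pics/w3.png

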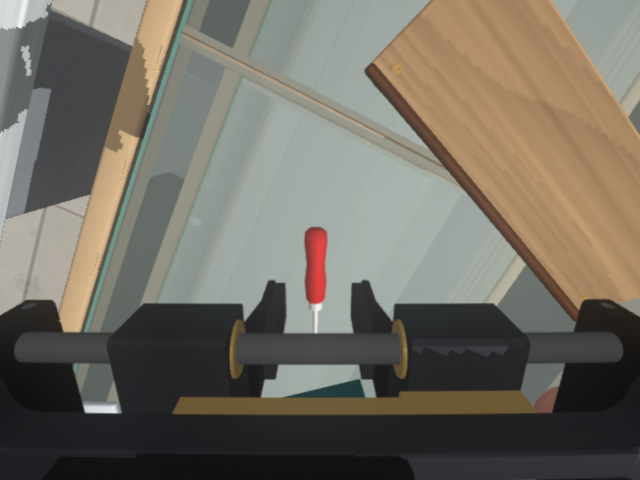

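The handle is still at (316,230)-(316,303), where I expected it, so the fingers closed above it. The image also suggests the fingertips sit higher than stated, so I'll do a touch test on the counter beside the driver.

Call:
send_rows(motion=[{"claw": -1, "slide": [0, 45, 40], "delta_rot": [0, 0, 0]}, {"claw": -1, "slide": [0, 45, 80], "delta_rot": [0, 0, 0]}, {"claw": -1, "slide": [0, 45, 100], "delta_rot": [0, 0, 0]}, {"claw": -1, "slide": [0, 45, 106], "delta_rot": [0, 0, 0]}, {"claw": -1, "slide": [0, 45, 106], "delta_rot": [0, 0, 0]}])

```text
time: 5.6
position: [0.4803, 0.0793, 0.0282]
tool_rot: [-1.675, -2.656, 0.005]
ft_force: [0.3, 1.1, 0.5]
grip_width: 0.199
grip_force: 0.0
```

Call:
send_rows(motion=[{"claw": -1, "slide": [0, 0, 3], "delta_rot": [0, 0, 0]}, {"claw": -1, "slide": [0, 0, 3], "delta_rot": [0, 0, 0]}])

```text
time: 5.8
position: [0.4822, 0.0806, 0.0276]
tool_rot: [1.674, 2.657, 0.003]
ft_force: [-1.0, -0.5, 0.0]
grip_width: 0.048
grip_force: 0.0
```

Call:
send_rows(motion=[{"claw": -1, "slide": [0, 0, 4], "delta_rot": [0, 0, 0]}, {"claw": -1, "slide": [0, 0, 4], "delta_rot": [0, 0, 0]}])

```text
time: 6.0
position: [0.4815, 0.0807, 0.0229]
tool_rot: [1.674, 2.658, 0.001]
ft_force: [-0.5, 0.5, 0.0]
grip_width: 0.005
grip_force: 0.0
```

No contact yet at 0.023, so I'll keep going carefully.

Call:
send_rows(motion=[{"claw": -1, "slide": [0, 0, 4], "delta_rot": [0, 0, 0]}, {"claw": -1, "slide": [0, 0, 4], "delta_rot": [0, 0, 0]}])

```text
time: 6.2
position: [0.4811, 0.0806, 0.0184]
tool_rot: [-1.673, -2.658, 0.0]
ft_force: [0.7, 0.6, 0.8]
grip_width: 0.008
grip_force: 0.0
```

Call:
send_rows(motion=[{"claw": -1, "slide": [0, 0, 4], "delta_rot": [0, 0, 0]}, {"claw": -1, "slide": [0, 0, 4], "delta_rot": [0, 0, 0]}])

```text
time: 6.4
position: [0.481, 0.0805, 0.0142]
tool_rot: [-1.673, -2.658, 0.001]
ft_force: [-0.5, 1.0, -0.1]
grip_width: 0.004
grip_force: 0.0
```

```bash
python3 - <<'E'
from h import *
st();d=img('wrist','w4.png');a=d['color']
p,r=tool()
print(proj(d,p),proj(d,p+r.apply([0,0,.022])),proj(d,p+r.apply([.0095,0,.022])),np.round(r.inv().apply(np.array(d['pose'])[:3,3]-p),3))
cv2.imwrite('pics/w4c.png',cv2.resize(a[160:400,200:440],None,fx=2.5,fy=2.5,interpolation=cv2.INTER_CUBIC))
E
```

```text
{'time': np.float64(6.4), 'joint_positions': array([-0.636,  0.177,  0.448,  2.067, -0.096,  0.918,  0.312]), 'position': array([0.481, 0.081, 0.014]), 'tool_rot': array([-1.673e+00, -2.658e+00,  1.000e-03]), 'ft_force': array([-0.545,  0.958, -0.108]), 'torque': array([-0.072, -0.014,  0.055]), 'grip_force': np.float64(0.0), 'grip_width': np.float64(0.004)}
[317.75696895 285.47269196] [317.77986956 270.27578695] [317.76467253 255.92727787] [ 0.083  0.    -0.177]
```

View pics/w4c.png

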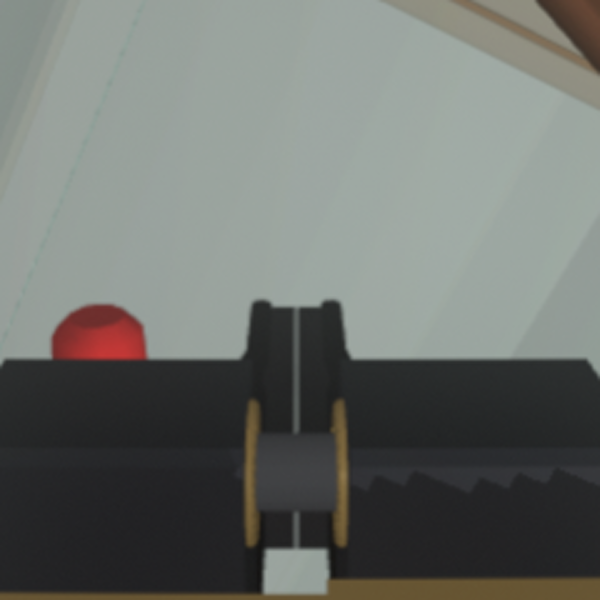

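The fingertips show at row 280, against an expected 256, so they end about 30 mm short of the stated point. I'll keep lowering until contact to calibrate that.

Call:
send_rows(motion=[{"claw": -1, "slide": [0, 0, 6], "delta_rot": [0, 0, 0]}, {"claw": -1, "slide": [0, 0, 6], "delta_rot": [0, 0, 0]}])

```text
time: 6.65
position: [0.4808, 0.0804, 0.0079]
tool_rot: [-1.673, -2.658, 0.001]
ft_force: [-0.1, -0.3, -0.0]
grip_width: 0.002
grip_force: 0.0
```

Call:
send_rows(motion=[{"claw": -1, "slide": [0, 0, 4], "delta_rot": [0, 0, 0]}, {"claw": -1, "slide": [0, 0, 4], "delta_rot": [0, 0, 0]}])

```text
time: 6.85
position: [0.481, 0.0805, 0.0041]
tool_rot: [-1.674, -2.658, 0.001]
ft_force: [-0.4, -0.6, 0.0]
grip_width: 0.009
grip_force: 0.0
```

Call:
send_rows(motion=[{"claw": -1, "slide": [0, 0, 4], "delta_rot": [0, 0, 0]}, {"claw": -1, "slide": [0, 0, 4], "delta_rot": [0, 0, 0]}])

```text
time: 7.05
position: [0.4811, 0.0805, 0.0002]
tool_rot: [-1.673, -2.658, 0.001]
ft_force: [0.6, 0.1, 0.6]
grip_width: 0.004
grip_force: 0.0
```

Call:
send_rows(motion=[{"claw": -1, "slide": [0, 0, 4], "delta_rot": [0, 0, 0]}, {"claw": -1, "slide": [0, 0, 4], "delta_rot": [0, 0, 0]}])

```text
time: 7.25
position: [0.4811, 0.0805, -0.0038]
tool_rot: [-1.674, -2.658, 0.001]
ft_force: [0.7, -0.1, 0.2]
grip_width: 0.007
grip_force: 0.0
```

Call:
send_rows(motion=[{"claw": -1, "slide": [0, 0, 3], "delta_rot": [0, 0, 0]}, {"claw": -1, "slide": [0, 0, 3], "delta_rot": [0, 0, 0]}])

```text
time: 7.45
position: [0.4811, 0.0805, -0.0067]
tool_rot: [-1.674, -2.658, 0.001]
ft_force: [0.4, -0.3, -0.6]
grip_width: 0.001
grip_force: 0.0
```

Call:
send_rows(motion=[{"claw": -1, "slide": [0, 0, 2], "delta_rot": [0, 0, 0]}, {"claw": -1, "slide": [0, 0, 2], "delta_rot": [0, 0, 0]}])

```text
time: 7.65
position: [0.4813, 0.0805, -0.0085]
tool_rot: [-1.674, -2.658, 0.0]
ft_force: [-0.3, 0.5, 0.4]
grip_width: 0.005
grip_force: 0.0
```

Call:
send_rows(motion=[{"claw": -1, "slide": [0, 0, 2], "delta_rot": [0, 0, 0]}, {"claw": -1, "slide": [0, 0, 2], "delta_rot": [0, 0, 0]}])

```text
time: 7.85
position: [0.4813, 0.0806, -0.0105]
tool_rot: [-1.674, -2.658, 0.0]
ft_force: [0.4, 0.6, 0.0]
grip_width: 0.004
grip_force: 0.0
```

Call:
send_rows(motion=[{"claw": -1, "slide": [0, 0, 2], "delta_rot": [0, 0, 0]}, {"claw": -1, "slide": [0, 0, 2], "delta_rot": [0, 0, 0]}])

```text
time: 8.05
position: [0.4812, 0.0805, -0.0126]
tool_rot: [-1.674, -2.658, 0.0]
ft_force: [0.6, 0.4, 0.4]
grip_width: 0.001
grip_force: 0.0
```

Call:
send_rows(motion=[{"claw": -1, "slide": [0, 0, 2], "delta_rot": [0, 0, 0]}, {"claw": -1, "slide": [0, 0, 2], "delta_rot": [0, 0, 0]}])

```text
time: 8.25
position: [0.4812, 0.0805, -0.0146]
tool_rot: [-1.674, -2.658, 0.0]
ft_force: [0.8, 0.6, 0.4]
grip_width: 0.005
grip_force: 0.0
```

Call:
send_rows(motion=[{"claw": -1, "slide": [0, 0, 2], "delta_rot": [0, 0, 0]}, {"claw": -1, "slide": [0, 0, 2], "delta_rot": [0, 0, 0]}])

```text
time: 8.45
position: [0.4816, 0.0806, -0.0155]
tool_rot: [-1.674, -2.658, -0.0]
ft_force: [-2.7, -0.2, 7.9]
grip_width: 0.006
grip_force: 4.3
```

Contact came at a reported z of -0.015, so the real fingertips are 15 mm behind the reported TCP, not 22 mm ahead. I'll work in fingertip coordinates from here.

```bash
cat >> h.py <<'E'
OFF=np.array([0,0,-.015])
def tip():
    p,r=tool();return p+r.apply(OFF),r
def go(t,Rt=None): # t = wanted fingertip position
    p0,R0=tool();Rt=Rt or R0
    p=np.array(t)-Rt.apply(OFF)
    print('slide',np.round(R0.inv().apply(p-p0)*1000,1),'rot',np.round((R0.inv()*Rt).as_rotvec(),3))
E
python3 - <<'E'
from h import *
go((.467,.0065,.05));go((.467,.0065,.003),down(np.radians(24.9)))
E
```

```text
slide [-60.5 -45.2 -50.5] rot [0. 0. 0.]
slide [-60.5 -45.2  -3.5] rot [-0.    -0.001  0.012]
```

Call:
send_rows(motion=[{"claw": 0.0, "slide": [0, 0, -40], "delta_rot": [0, 0, 0]}, {"claw": 0.0, "slide": [0, 0, -50], "delta_rot": [0, 0, 0]}, {"claw": 0.0, "slide": [0, 0, -50], "delta_rot": [0, 0, 0]}, {"claw": 0.0, "slide": [0, 0, -50], "delta_rot": [0, 0, 0]}])

```text
time: 8.85
position: [0.481, 0.0807, 0.0332]
tool_rot: [-1.673, -2.658, -0.0]
ft_force: [-0.4, 0.1, 0.0]
grip_width: 0.283
grip_force: 0.0
```

Call:
send_rows(motion=[{"claw": 0.1, "slide": [-35, -25, 0], "delta_rot": [0, 0, 0]}, {"claw": 0.1, "slide": [-60, -45, 0], "delta_rot": [0, 0, 0.01]}, {"claw": 0.1, "slide": [-60, -45, 0], "delta_rot": [0, 0, 0.01]}, {"claw": 0.1, "slide": [-60, -45, 25], "delta_rot": [0, 0, 0.01]}, {"claw": 0.1, "slide": [-60, -45, 45], "delta_rot": [0, 0, 0.01]}])

```text
time: 9.35
position: [0.4661, 0.0074, -0.0129]
tool_rot: [-1.687, -2.649, 0.0]
ft_force: [-0.5, 0.4, -0.5]
grip_width: 0.546
grip_force: 0.0
```

Call:
send_rows(motion=[{"claw": -1, "slide": [0, 0, 0], "delta_rot": [0, 0, 0]}, {"claw": -1, "slide": [0, 0, 0], "delta_rot": [0, 0, 0]}, {"claw": -1, "slide": [0, 0, 0], "delta_rot": [0, 0, 0]}, {"claw": -1, "slide": [0, 0, 0], "delta_rot": [0, 0, 0]}, {"claw": -1, "slide": [0, 0, 0], "delta_rot": [0, 0, 0]}], grip_force=55)

```text
time: 9.85
position: [0.4671, 0.0072, -0.0108]
tool_rot: [1.687, 2.65, 0.001]
ft_force: [-0.7, -0.4, 0.8]
grip_width: 0.216
grip_force: 54.7
```

Call:
send_rows(motion=[{"claw": -1, "slide": [0, 0, 0], "delta_rot": [0, 0, 0]}, {"claw": -1, "slide": [0, 0, 0], "delta_rot": [0, 0, 0]}])

```text
time: 10.05
position: [0.4671, 0.0072, -0.0109]
tool_rot: [1.687, 2.65, 0.001]
ft_force: [-0.3, 0.7, 2.4]
grip_width: 0.218
grip_force: 54.7
```

Call:
send_rows(motion=[{"claw": -1, "slide": [0, 0, -20], "delta_rot": [0, 0, 0]}, {"claw": -1, "slide": [0, 0, -50], "delta_rot": [0, 0, 0]}, {"claw": -1, "slide": [0, 0, -60], "delta_rot": [0, 0, -0.1]}, {"claw": -1, "slide": [0, 0, -60], "delta_rot": [0, 0, -0.2]}, {"claw": -1, "slide": [0, 0, -60], "delta_rot": [0, 0, -0.3]}])

```text
time: 10.55
position: [0.467, 0.0072, 0.0492]
tool_rot: [1.266, 2.874, 0.002]
ft_force: [0.2, 0.4, -0.2]
grip_width: 0.214
grip_force: 54.7
```

```bash
python3 - <<'E'
from h import *
st();go((.428,-.078,.06),down(np.radians(42.1)))
E
```

```text
{'time': np.float64(10.55), 'joint_positions': array([-0.556,  0.075,  0.503,  2.089, -0.044,  0.986,  0.712]), 'position': array([0.467, 0.007, 0.049]), 'tool_rot': array([1.266e+00, 2.874e+00, 2.000e-03]), 'ft_force': array([ 0.238,  0.415, -0.172]), 'torque': array([0.013, 0.008, 0.016]), 'grip_force': np.float64(54.741), 'grip_width': np.float64(0.214)}
slide [-36.5 -86.3   4.1] rot [0.001 0.    0.006]
```

Call:
send_rows(motion=[{"claw": -1, "slide": [-18, -43, 0], "delta_rot": [0, 0, 0]}, {"claw": -1, "slide": [-36, -86, 4], "delta_rot": [0, 0, 0.006]}, {"claw": -1, "slide": [-36, -86, 4], "delta_rot": [0, 0, 0.006]}, {"claw": -1, "slide": [-36, -86, 4], "delta_rot": [0, 0, 0.006]}])

```text
time: 10.95
position: [0.4268, -0.0781, 0.0446]
tool_rot: [-1.285, -2.867, -0.001]
ft_force: [0.5, 0.2, 0.4]
grip_width: 0.215
grip_force: 54.7
```

```bash
python3 - <<'E'
from h import *
st()
a=img('top')['color'];b=img('scene')['color']
A=cv2.resize(a[200:340,330:500],None,fx=3.5,fy=3.5,interpolation=cv2.INTER_CUBIC)
B=cv2.resize(b[240:390,200:420],None,fx=3.6,fy=3.6,interpolation=cv2.INTER_CUBIC)
cv2.imwrite('pics/a5.png',A);cv2.imwrite('pics/b5.png',B)
E
```

```text
{'time': np.float64(10.95), 'joint_positions': array([-4.610e-01,  0.000e+00,  5.870e-01,  2.167e+00, -1.000e-03,
        9.740e-01,  8.550e-01]), 'position': array([ 0.427, -0.078,  0.045]), 'tool_rot': array([-1.285e+00, -2.867e+00, -1.000e-03]), 'ft_force': array([0.466, 0.219, 0.36 ]), 'torque': array([ 0.043, -0.024, -0.027]), 'grip_force': np.float64(54.741), 'grip_width': np.float64(0.215)}
```

View pics/b5.png

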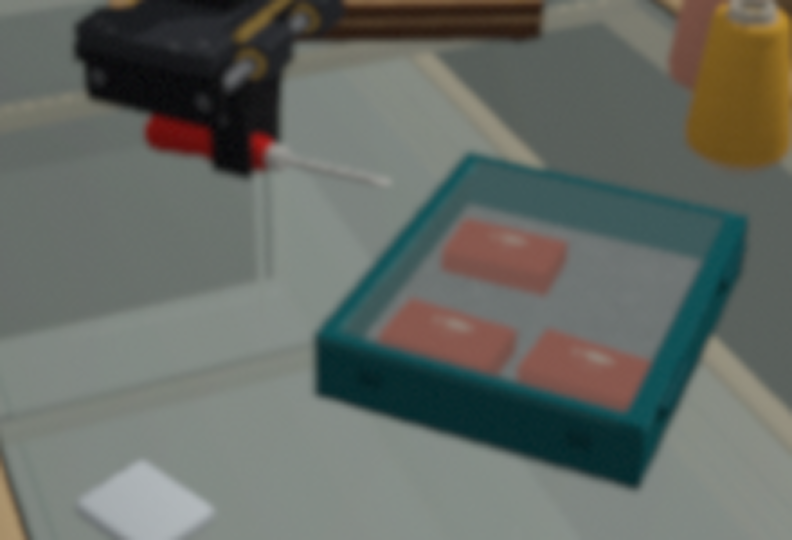

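The driver is held level, blade tip at crop (389,183). Lid corners are at about (318,338), (640,457), (746,217) and (472,155). I'll check these against my estimates.

```bash
python3 - <<'E'
from h import *
d=img('scene')
c=np.array([.5417,-.2032]);x=np.array([.671,-.742]);y=np.array([.742,.671])
pk={(-82,-96):(318,338),(82,-96):(640,457),(82,96):(746,217),(-82,96):(472,155)}
for k,v in pk.items():
    q=c+x*k[0]/1e3+y*k[1]/1e3;px=np.array(v)/3.6+[200,240]
    w=onz(d,*px,.037)[:2];print(k,(proj(d,(*q,.037))-px).round(1),'err mm case', ((w-q)@x*1e3).round(1),((w-q)@y*1e3).round(1))
p,r=tip();t=p[:2]+x*.0766;print('tip pred',proj(d,(*t,p[2]+.007)),'obs',389/3.6+200,183/3.6+240, onz(d,389/3.6+200,183/3.6+240,.067),t)
E
```

```text
(-82, -96) [-1.7 -0.8] err mm case 3.6 -0.8
(82, -96) [ 1.9 -7.8] err mm case 2.7 -19.0
(82, 96) [ 0.8 -0.5] err mm case -1.0 -2.5
(-82, 96) [-1.7 -1.3] err mm case 5.2 -3.6
tip pred [304.560612   289.85586566] obs 308.05555555555554 290.8333333333333 [ 0.48368121 -0.13931029  0.067     ] [ 0.47923073 -0.1332763 ]
```

Call:
send_rows(motion=[{"claw": -1, "slide": [0, 0, 25], "delta_rot": [0, 0, 0]}, {"claw": -1, "slide": [0, 0, 41], "delta_rot": [0, 0, 0]}, {"claw": -1, "slide": [0, 0, 41], "delta_rot": [0, 0, 0]}, {"claw": -1, "slide": [0, 0, 41], "delta_rot": [0, 0, 0]}])

```text
time: 11.5
position: [0.4276, -0.0769, 0.0038]
tool_rot: [-1.279, -2.869, 0.001]
ft_force: [0.7, -1.0, 0.2]
grip_width: 0.216
grip_force: 54.7
```

Call:
send_rows(motion=[{"claw": -1, "slide": [-6, 0, 0], "delta_rot": [0, 0, 0]}, {"claw": -1, "slide": [-12, 0, 0], "delta_rot": [0, 0, 0]}, {"claw": -1, "slide": [-12, 0, 0], "delta_rot": [0, 0, 0]}])

```text
time: 11.8
position: [0.4368, -0.0873, 0.0045]
tool_rot: [1.281, 2.866, 0.001]
ft_force: [-0.1, -0.0, -1.3]
grip_width: 0.212
grip_force: 54.7
```

Call:
send_rows(motion=[{"claw": -1, "slide": [-4, 0, 0], "delta_rot": [0, 0, 0]}, {"claw": -1, "slide": [-8, 0, 0], "delta_rot": [0, 0, 0]}, {"claw": -1, "slide": [-12, 0, 0], "delta_rot": [0, 0, 0]}, {"claw": -1, "slide": [-12, 0, 0], "delta_rot": [0, 0, 0]}])

```text
time: 12.2
position: [0.4438, -0.0959, 0.0038]
tool_rot: [1.281, 2.868, -0.0]
ft_force: [0.0, 0.2, -0.6]
grip_width: 0.218
grip_force: 54.7
```

Call:
send_rows(motion=[{"claw": -1, "slide": [0, 0, -4], "delta_rot": [0, 0, 0]}, {"claw": -1, "slide": [0, 0, -8], "delta_rot": [0, 0, 0]}, {"claw": -1, "slide": [0, 0, -12], "delta_rot": [0, 0, 0]}, {"claw": -1, "slide": [0, 0, -12], "delta_rot": [0, 0, 0]}])

```text
time: 12.6
position: [0.4432, -0.0951, 0.0161]
tool_rot: [1.281, 2.869, 0.001]
ft_force: [0.2, -0.3, -2.3]
grip_width: 0.216
grip_force: 54.7
```

Call:
send_rows(motion=[{"claw": -1, "slide": [0, 0, -6], "delta_rot": [0, 0, 0]}, {"claw": -1, "slide": [0, 0, -12], "delta_rot": [0, 0, 0]}, {"claw": -1, "slide": [0, 0, -18], "delta_rot": [0, 0, 0]}, {"claw": -1, "slide": [0, 0, -24], "delta_rot": [0, 0, 0]}, {"claw": -1, "slide": [0, 0, -30], "delta_rot": [0, 0, 0]}])

```text
time: 13.1
position: [0.4435, -0.0953, 0.0463]
tool_rot: [1.281, 2.868, 0.001]
ft_force: [0.8, -0.7, -3.0]
grip_width: 0.213
grip_force: 54.8
```

```bash
python3 - <<'E'
from h import *
st()
b=img('scene')['color']
B=cv2.resize(b[200:390,200:440],None,fx=3.1,fy=3.1,interpolation=cv2.INTER_CUBIC)
cv2.imwrite('pics/b6.png',B)
E
```

```text
{'time': np.float64(13.1), 'joint_positions': array([-0.438,  0.048,  0.609,  2.124, -0.033,  0.979,  0.92 ]), 'position': array([ 0.443, -0.095,  0.046]), 'tool_rot': array([1.281e+00, 2.868e+00, 1.000e-03]), 'ft_force': array([ 0.779, -0.748, -2.961]), 'torque': array([-0.097, -0.038,  0.01 ]), 'grip_force': np.float64(54.757), 'grip_width': np.float64(0.213)}
```

View pics/b6.png

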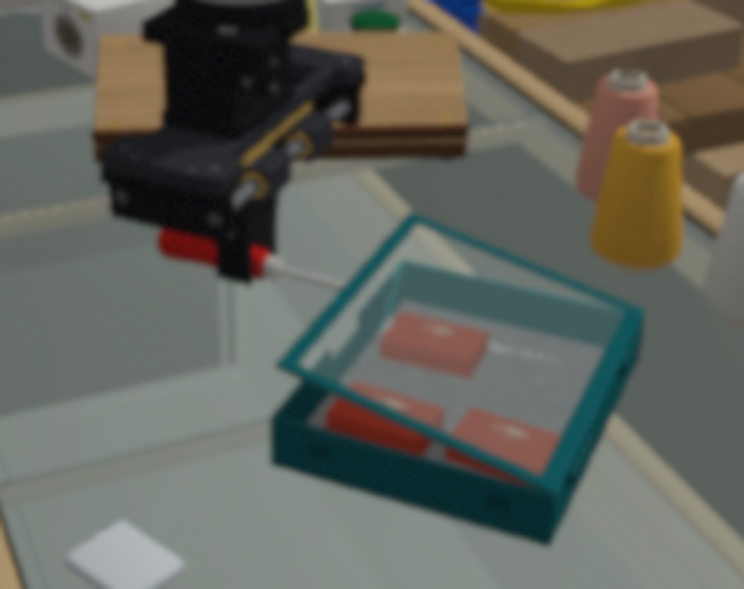

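The lid is up about 0.2 rad on the blade; its front edge runs (285,362) to (415,215). Now I'll follow the arc to swing it open.

Call:
send_rows(motion=[{"claw": -1, "slide": [-5, 0, -15], "delta_rot": [0, 0, 0]}, {"claw": -1, "slide": [-10, 0, -28], "delta_rot": [0, 0, 0]}, {"claw": -1, "slide": [-15, 0, -39], "delta_rot": [0, 0, 0]}, {"claw": -1, "slide": [-25, 0, -53], "delta_rot": [0, 0, 0]}, {"claw": -1, "slide": [-36, 0, -66], "delta_rot": [0, 0, 0]}])

```text
time: 13.65
position: [0.4673, -0.1218, 0.1126]
tool_rot: [-1.279, -2.868, -0.001]
ft_force: [-1.8, 1.6, -1.1]
grip_width: 0.219
grip_force: 54.7
```

Call:
send_rows(motion=[{"claw": -1, "slide": [-17, 0, -11], "delta_rot": [0, 0, 0]}, {"claw": -1, "slide": [-34, 0, -18], "delta_rot": [0, 0, 0]}, {"claw": -1, "slide": [-51, 0, -21], "delta_rot": [0, 0, 0]}, {"claw": -1, "slide": [-69, 0, -23], "delta_rot": [0, 0, 0]}, {"claw": -1, "slide": [-85, 0, -24], "delta_rot": [0, 0, 0]}])

```text
time: 14.15
position: [0.5252, -0.1857, 0.1368]
tool_rot: [1.279, 2.869, 0.001]
ft_force: [-2.3, 2.4, 1.1]
grip_width: 0.217
grip_force: 54.7
```

Call:
send_rows(motion=[{"claw": -1, "slide": [-16, 0, -1], "delta_rot": [0, 0, 0]}, {"claw": -1, "slide": [-29, 0, -1], "delta_rot": [0, 0, 0]}, {"claw": -1, "slide": [-37, 0, -1], "delta_rot": [0, 0, 0]}, {"claw": -1, "slide": [-37, 0, -1], "delta_rot": [0, 0, 0]}])

```text
time: 14.55
position: [0.5495, -0.2144, 0.1369]
tool_rot: [1.282, 2.867, -0.002]
ft_force: [0.2, 0.1, -0.3]
grip_width: 0.214
grip_force: 54.8
```

```bash
python3 - <<'E'
from h import *
st()
b=img('scene')['color']
B=cv2.resize(b[130:390,200:460],None,fx=2.3,fy=2.3,interpolation=cv2.INTER_CUBIC)
cv2.imwrite('pics/b7.png',B)
E
```

```text
{'time': np.float64(14.55), 'joint_positions': array([-0.263,  0.276,  0.696,  1.72 , -0.187,  1.211,  1.21 ]), 'position': array([ 0.549, -0.214,  0.137]), 'tool_rot': array([ 1.282e+00,  2.867e+00, -2.000e-03]), 'ft_force': array([ 0.226,  0.124, -0.289]), 'torque': array([-0.033, -0.037, -0.026]), 'grip_force': np.float64(54.832), 'grip_width': np.float64(0.214)}
```

View pics/b7.png

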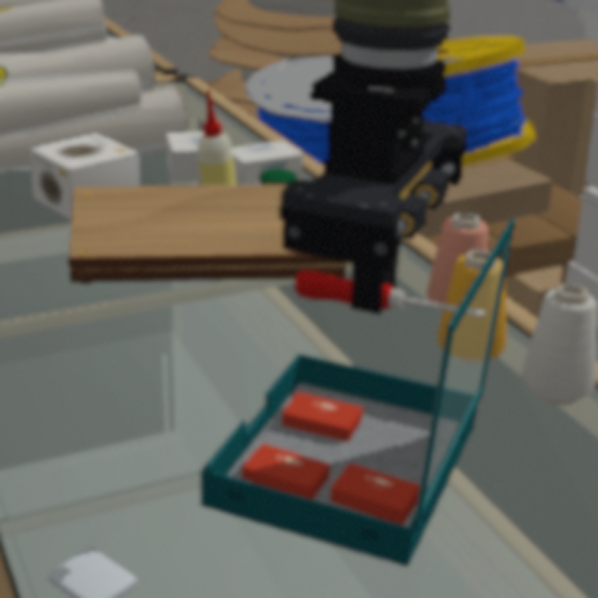

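The lid stands open past upright with three cartons exposed. Next I put the screwdriver back where it came from.

Call:
send_rows(motion=[{"claw": -1, "slide": [45, 0, 0], "delta_rot": [0, 0, 0]}, {"claw": -1, "slide": [90, 0, 0], "delta_rot": [0, 0, 0]}, {"claw": -1, "slide": [135, 0, 0], "delta_rot": [0, 0, 0]}, {"claw": -1, "slide": [155, 20, 10], "delta_rot": [0, 0, 0]}, {"claw": -1, "slide": [180, 40, 30], "delta_rot": [0, 0, 0]}])

```text
time: 15.1
position: [0.4597, -0.0512, 0.1085]
tool_rot: [1.279, 2.863, 0.007]
ft_force: [0.7, 0.5, -0.2]
grip_width: 0.212
grip_force: 54.8
```

```bash
python3 - <<'E'
from h import *
st();go((.467,.0072,.0045),down(np.radians(42.1)))
E
```

```text
{'time': np.float64(15.1), 'joint_positions': array([-0.525, -0.028,  0.579,  2.046,  0.015,  1.113,  0.777]), 'position': array([ 0.46 , -0.051,  0.109]), 'tool_rot': array([1.279, 2.863, 0.007]), 'ft_force': array([ 0.668,  0.503, -0.239]), 'torque': array([-0.05 , -0.029, -0.012]), 'grip_force': np.float64(54.831), 'grip_width': np.float64(0.212)}
slide [ 39.   43.7 119.2] rot [ 0.006  0.003 -0.004]
```

Call:
send_rows(motion=[{"claw": -1, "slide": [25, 28, 20], "delta_rot": [0, 0, 0]}, {"claw": -1, "slide": [38, 43, 60], "delta_rot": [0, 0, 0]}, {"claw": -1, "slide": [38, 43, 100], "delta_rot": [0, 0, 0]}, {"claw": -1, "slide": [38, 43, 112], "delta_rot": [0, 0, 0]}, {"claw": -1, "slide": [38, 43, 112], "delta_rot": [0, 0, 0]}])

```text
time: 15.6
position: [0.4635, 0.004, -0.0064]
tool_rot: [-1.281, -2.866, 0.004]
ft_force: [0.5, -0.3, -0.4]
grip_width: 0.213
grip_force: 54.8
```

Call:
send_rows(motion=[{"claw": -1, "slide": [0, 0, 3], "delta_rot": [0, 0, 0]}, {"claw": -1, "slide": [0, 0, 5], "delta_rot": [0, 0, 0]}, {"claw": -1, "slide": [0, 0, 5], "delta_rot": [0, 0, 0]}])

```text
time: 15.9
position: [0.4662, 0.0046, -0.0091]
tool_rot: [1.281, 2.866, 0.003]
ft_force: [0.6, 0.0, -0.7]
grip_width: 0.218
grip_force: 54.8
```

Call:
send_rows(motion=[{"claw": -1, "slide": [0, 0, 2], "delta_rot": [0, 0, 0]}, {"claw": -1, "slide": [0, 0, 2], "delta_rot": [0, 0, 0]}])

```text
time: 16.1
position: [0.4665, 0.0044, -0.0108]
tool_rot: [1.281, 2.867, 0.002]
ft_force: [-1.4, -1.1, 8.0]
grip_width: 0.212
grip_force: 54.9
```

Call:
send_rows(motion=[{"claw": 0.0, "slide": [0, 0, 0], "delta_rot": [0, 0, 0]}, {"claw": 0.0, "slide": [0, 0, 0], "delta_rot": [0, 0, 0]}, {"claw": 0.0, "slide": [0, 0, 0], "delta_rot": [0, 0, 0]}, {"claw": 0.0, "slide": [0, 0, -30], "delta_rot": [0, 0, 0]}, {"claw": 0.4, "slide": [0, 0, -80], "delta_rot": [0, 0, 0]}])

```text
time: 16.6
position: [0.4618, 0.0044, 0.0658]
tool_rot: [-1.278, -2.864, 0.008]
ft_force: [1.2, 1.0, 1.2]
grip_width: 0.523
grip_force: 0.0
```

```bash
python3 - <<'E'
from h import *
st()
d=img('top');I=d['color'];hsv=cv2.cvtColor(I,cv2.COLOR_BGR2HSV)
cart=(((hsv[...,0]<9)|(hsv[...,0]>170))&(hsv[...,1]>110)&(hsv[...,2]>90)).astype(np.uint8)*255
cart[:215]=0;cart[335:]=0;cart[:,:376]=0;cart[:,485:]=0
c0=np.array([.5417,-.2032]);x=np.array([.671,-.742]);y=np.array([.742,.671])
for c in cv2.findContours(cart,cv2.RETR_EXTERNAL,cv2.CHAIN_APPROX_NONE)[0]:
    if cv2.contourArea(c)>60:
        q=cv2.boxPoints(cv2.minAreaRect(c));P=np.array([onz(d,*p,.018)[:2] for p in q]);m=P.mean(0)
        L=[np.linalg.norm(P[i]-P[i-1]) for i in range(4)];i=int(np.argmax(L));v=P[i]-P[i-1];a=np.degrees(np.arctan2(v[1],v[0]))
        print(m.round(4),'case',((m-c0)@x).round(4),((m-c0)@y).round(4),'ang',((a+90)%180-90).round(1),np.round(L[:2],3))
# wood edges: lip line fit
go((.5417,-.2032,.12),down(np.radians(42.1)))
cv2.imwrite('pics/t8.png',cv2.resize(I[180:340,215:495],(800,457),interpolation=cv2.INTER_CUBIC))
E
```

```text
{'time': np.float64(16.6), 'joint_positions': array([-0.59 ,  0.045,  0.536,  2.079, -0.024,  1.032,  0.69 ]), 'position': array([0.462, 0.004, 0.066]), 'tool_rot': array([-1.278, -2.864,  0.008]), 'ft_force': array([1.161, 0.987, 1.16 ]), 'torque': array([ 0.1  , -0.036,  0.034]), 'grip_force': np.float64(0.0), 'grip_width': np.float64(0.523)}
[ 0.4857 -0.2032] case -0.0376 -0.0416 ang -50.2 [0.038 0.061]
[ 0.5363 -0.2538] case 0.034 -0.0379 ang -52.1 [0.038 0.062]
[ 0.5465 -0.146 ] case -0.0392 0.042 ang -48.7 [0.037 0.061]
slide [-203.7  -84.1  -29.6] rot [ 0.007  0.004 -0.005]
```

View pics/t8.png

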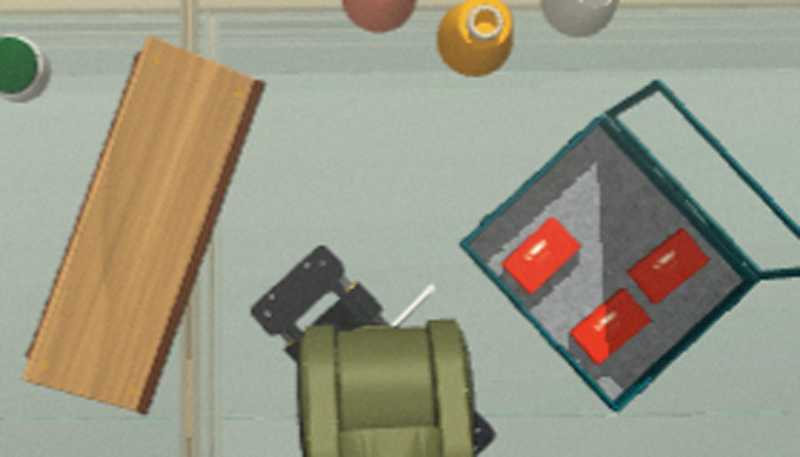

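```bash
python3 - <<'E'
from h import *
d=img('top');I=d['color'].astype(float);g=cv2.GaussianBlur(d['color'],(0,0),.7).astype(float)
up=np.array([.342,.940]);al=np.array([.940,-.342])
A=np.array([.6938,.0894]);B=np.array([.4192,.1892]);mid=(A+B)/2
def samp(p):
    u,v=proj(d,p);return cv2.remap(g.astype(np.float32),np.float32([[u]]),np.float32([[v]]),cv2.INTER_LINEAR)[0,0]
# across profile at z=.0367
s=np.arange(-.02,.03,.001)
pts=[]
for a in np.arange(-.12,.121,.02):
    prof=np.array([samp((*(mid+a*al+t*up),.0367))[2] for t in s])
    gr=np.gradient(prof);i=np.argmax(gr);pts.append((a,s[i],s[np.argmin(gr[:i+1])] if i>0 else 0))
print(np.round(np.array(pts)*1000,1).tolist())
f=np.polyfit([p[0] for p in pts],[p[1] for p in pts],1);print('inner edge fit',f)
yaw=np.arctan2(al[1],al[0])+np.arctan(f[0]);print('lip yaw deg',np.degrees(yaw))
# top edge & ends: blue channel (wood low blue)
for a in(-.1,-.05,0,.05,.1):
    ss=np.arange(.07,.125,.001);pr=np.array([samp((*(mid+a*al+t*up),.079))[0] for t in ss]);print('top',a,ss[np.argmax(np.gradient(pr))])
for t,z in((.03,.043),(.06,.06)):
    for sg in(1,-1):
        aa=np.arange(.13,.17,.001);pr=np.array([samp((*(mid+sg*a*al+t*up),z))[0] for a in aa]);print('end',t,sg,aa[np.argmax(np.abs(np.gradient(pr)))])
print('mid',mid)
E
```

```text
[[-120.0, 9.0, -3.0], [-100.0, 9.0, -3.0], [-80.0, 9.0, -1.0], [-60.0, 9.0, -2.0], [-40.0, 8.0, -2.0], [-20.0, 8.0, -2.0], [0.0, 8.0, -3.0], [20.0, 9.0, -2.0], [40.0, 9.0, -2.0], [60.0, 9.0, -2.0], [80.0, 9.0, -2.0], [100.0, 9.0, -2.0], [120.0, 9.0, -2.0]]
inner edge fit [0.00082418 0.00876923]
lip yaw deg -19.945672194259927
top -0.1 0.10300000000000004
top -0.05 0.10300000000000004
top 0 0.10300000000000004
top 0.05 0.10300000000000004
top 0.1 0.10400000000000004
end 0.03 1 0.14900000000000002
end 0.03 -1 0.15100000000000002
end 0.06 1 0.14900000000000002
end 0.06 -1 0.15000000000000002
mid [0.5565 0.1393]
```

```bash
cat >> h.py <<'E'
O=np.array([.5608,.1527,.028]);_a=np.radians(70.05)
XB=np.array([np.cos(_a)*.8660,np.sin(_a)*.8660,.5]);ZB=np.array([-np.cos(_a)*.5,-np.sin(_a)*.5,.8660]);YB=np.cross(ZB,XB)
RB=R.from_matrix(np.c_[XB,-YB,-ZB])
def bd(x,y,z): return O+XB*x+YB*y+ZB*z
E
python3 - <<'E'
from h import *
go((.5465,-.146,.06),down(np.radians(41.3)))
E
```

```text
slide [-163.7  -44.    28.6] rot [0.01  0.005 0.01 ]
```

Call:
send_rows(motion=[{"claw": 0.35, "slide": [-40, -10, 0], "delta_rot": [0, 0, 0.01]}, {"claw": 0.35, "slide": [-85, -25, 0], "delta_rot": [0, 0, 0.01]}, {"claw": 0.35, "slide": [-130, -40, 0], "delta_rot": [0, 0, 0.01]}, {"claw": 0.35, "slide": [-164, -44, 15], "delta_rot": [0, 0, 0.01]}, {"claw": 0.35, "slide": [-164, -44, 22], "delta_rot": [0, 0, 0.01]}])

```text
time: 17.2
position: [0.5426, -0.1521, 0.0447]
tool_rot: [1.303, 2.857, -0.006]
ft_force: [-1.2, -0.2, 0.0]
grip_width: 0.674
grip_force: 0.0
```

Call:
send_rows(motion=[{"claw": 0.35, "slide": [0, 0, 0], "delta_rot": [0, 0, 0]}])

```text
time: 17.3
position: [0.5401, -0.1468, 0.0438]
tool_rot: [-1.296, -2.858, 0.002]
ft_force: [-0.0, 0.9, 1.0]
grip_width: 0.672
grip_force: 0.0
```

```bash
python3 - <<'E'
from h import *
st();go((.5465,-.146,.007),down(np.radians(41.3)))
E
```

```text
{'time': np.float64(17.3), 'joint_positions': array([-0.342,  0.315,  0.649,  1.877, -0.219,  1.025,  1.118]), 'position': array([ 0.54 , -0.147,  0.044]), 'tool_rot': array([-1.296e+00, -2.858e+00,  2.000e-03]), 'ft_force': array([-0.044,  0.917,  0.966]), 'torque': array([-0.018, -0.017, -0.031]), 'grip_force': np.float64(0.0), 'grip_width': np.float64(0.672)}
slide [-3.7  5.4 51.8] rot [-0.003 -0.003 -0.001]
```

Call:
send_rows(motion=[{"claw": 0.35, "slide": [-2, 5, 10], "delta_rot": [0, 0, 0]}, {"claw": 0.35, "slide": [-2, 5, 30], "delta_rot": [0, 0, 0]}, {"claw": 0.35, "slide": [-2, 5, 45], "delta_rot": [0, 0, 0]}, {"claw": 0.35, "slide": [-2, 5, 51], "delta_rot": [0, 0, 0]}, {"claw": 0.35, "slide": [-2, 5, 51], "delta_rot": [0, 0, 0]}])

```text
time: 17.8
position: [0.546, -0.144, -0.0063]
tool_rot: [-1.293, -2.861, 0.0]
ft_force: [0.3, 0.4, -0.1]
grip_width: 0.673
grip_force: 0.0
```

Call:
send_rows(motion=[{"claw": -1, "slide": [0, 0, 0], "delta_rot": [0, 0, 0]}, {"claw": -1, "slide": [0, 0, 0], "delta_rot": [0, 0, 0]}, {"claw": -1, "slide": [0, 0, 0], "delta_rot": [0, 0, 0]}, {"claw": -1, "slide": [0, 0, 0], "delta_rot": [0, 0, 0]}, {"claw": -1, "slide": [0, 0, 0], "delta_rot": [0, 0, 0]}], grip_force=25)

```text
time: 18.3
position: [0.5473, -0.145, -0.0048]
tool_rot: [1.295, 2.861, 0.001]
ft_force: [0.4, -0.5, 1.6]
grip_width: 0.406
grip_force: 24.9
```

Call:
send_rows(motion=[{"claw": -1, "slide": [0, 0, -10], "delta_rot": [0, 0, 0]}, {"claw": -1, "slide": [0, 0, -30], "delta_rot": [0, 0, 0]}, {"claw": -1, "slide": [0, 0, -60], "delta_rot": [0, 0, 0]}, {"claw": -1, "slide": [0, 0, -90], "delta_rot": [0, 0, 0]}, {"claw": -1, "slide": [0, 0, -100], "delta_rot": [0, 0, 0]}])

```text
time: 18.8
position: [0.5488, -0.1457, 0.0983]
tool_rot: [1.293, 2.857, 0.003]
ft_force: [0.5, -0.5, -0.7]
grip_width: 0.407
grip_force: 24.9
```

Call:
send_rows(motion=[{"claw": -1, "slide": [0, 0, 0], "delta_rot": [0, 0, 0]}, {"claw": -1, "slide": [0, 0, 0], "delta_rot": [0, 0, 0]}])

```text
time: 19.0
position: [0.5462, -0.1445, 0.0938]
tool_rot: [-1.294, -2.861, 0.0]
ft_force: [-0.6, -0.3, -2.0]
grip_width: 0.41
grip_force: 24.9
```

```bash
python3 - <<'E'
from h import *
st();print(bd(.033,-.085,.06));go(bd(.034,-.085,.06),RB)
from scipy.spatial.transform import Slerp
go(bd(-.03,-.085,.09),down(np.radians(-20)))
E
```

```text
{'time': np.float64(19.0), 'joint_positions': array([-0.368,  0.261,  0.667,  1.824, -0.179,  1.119,  1.083]), 'position': array([ 0.546, -0.145,  0.094]), 'tool_rot': array([-1.294, -2.861,  0.   ]), 'ft_force': array([-0.61 , -0.289, -2.025]), 'torque': array([ 0.007,  0.034, -0.044]), 'grip_force': np.float64(24.87), 'grip_width': np.float64(0.41)}
[0.64021051 0.12236261 0.09646   ]
slide [142.4 254.2   9.9] rot [-0.281  0.472  1.044]
slide [104.9 185.9  17.9] rot [-1.00e-03 -1.00e-03  1.07e+00]
```

Call:
send_rows(motion=[{"claw": -1, "slide": [18, 32, 0], "delta_rot": [-0.035, 0.059, 0.13]}, {"claw": -1, "slide": [36, 64, -5], "delta_rot": [-0.07, 0.118, 0.261]}, {"claw": -1, "slide": [53, 95, -10], "delta_rot": [-0.105, 0.177, 0.391]}, {"claw": -1, "slide": [71, 127, -10], "delta_rot": [-0.14, 0.236, 0.522]}, {"claw": -1, "slide": [89, 159, -10], "delta_rot": [-0.176, 0.295, 0.652]}])

```text
time: 19.5
position: [0.6073, 0.028, 0.1028]
tool_rot: [-2.005, -2.121, -0.407]
ft_force: [-1.2, -0.3, -0.5]
grip_width: 0.412
grip_force: 24.9
```

Call:
send_rows(motion=[{"claw": -1, "slide": [0, 0, 0], "delta_rot": [0, 0, 0]}])

```text
time: 19.6
position: [0.6061, 0.031, 0.1018]
tool_rot: [-1.995, -2.126, -0.405]
ft_force: [0.3, 0.5, -0.9]
grip_width: 0.406
grip_force: 24.9
```

```bash
python3 - <<'E'
from h import *
st();go(bd(.036,-.085,.04),RB)
E
```

```text
{'time': np.float64(19.6), 'joint_positions': array([-0.413,  0.347,  0.637,  1.757, -0.588,  1.195,  0.509]), 'position': array([0.606, 0.031, 0.102]), 'tool_rot': array([-1.995, -2.126, -0.405]), 'ft_force': array([ 0.274,  0.473, -0.854]), 'torque': array([-0.493,  0.121, -0.007]), 'grip_force': np.float64(24.872), 'grip_width': np.float64(0.406)}
slide [89.8 44.5 70.4] rot [-0.11   0.174  0.391]
```

Call:
send_rows(motion=[{"claw": -1, "slide": [35, 18, 15], "delta_rot": [-0.037, 0.058, 0.13]}, {"claw": -1, "slide": [70, 35, 35], "delta_rot": [-0.073, 0.116, 0.26]}, {"claw": -1, "slide": [90, 44, 55], "delta_rot": [-0.11, 0.174, 0.391]}, {"claw": -1, "slide": [90, 44, 70], "delta_rot": [-0.11, 0.174, 0.391]}, {"claw": -1, "slide": [90, 44, 70], "delta_rot": [-0.11, 0.174, 0.391]}])

```text
time: 20.1
position: [0.6453, 0.1367, 0.0667]
tool_rot: [-2.276, -1.602, -0.604]
ft_force: [-0.6, -0.2, -0.5]
grip_width: 0.407
grip_force: 24.9
```

Call:
send_rows(motion=[{"claw": -1, "slide": [0, 0, 0], "delta_rot": [0, 0, 0]}, {"claw": -1, "slide": [0, 0, 0], "delta_rot": [0, 0, 0]}])

```text
time: 20.3
position: [0.6493, 0.135, 0.0715]
tool_rot: [-2.281, -1.598, -0.616]
ft_force: [0.9, 0.9, -0.0]
grip_width: 0.411
grip_force: 24.9
```

```bash
python3 - <<'E'
from h import *
st();go(bd(.036,-.085,.006),RB)
d=img('scene')['color'];cv2.imwrite('pics/s9.png',cv2.resize(d[110:290,200:420],None,fx=3,fy=3,interpolation=cv2.INTER_CUBIC))
E
```

```text
{'time': np.float64(20.3), 'joint_positions': array([-0.467,  0.384,  0.592,  1.84 , -0.874,  1.013,  0.224]), 'position': array([0.649, 0.135, 0.071]), 'tool_rot': array([-2.281, -1.598, -0.616]), 'ft_force': array([ 0.929,  0.862, -0.025]), 'torque': array([-0.696,  0.326, -0.01 ]), 'grip_force': np.float64(24.87), 'grip_width': np.float64(0.411)}
slide [ 2.6 -4.6 39.8] rot [0.009 0.002 0.002]
```

View pics/s9.png

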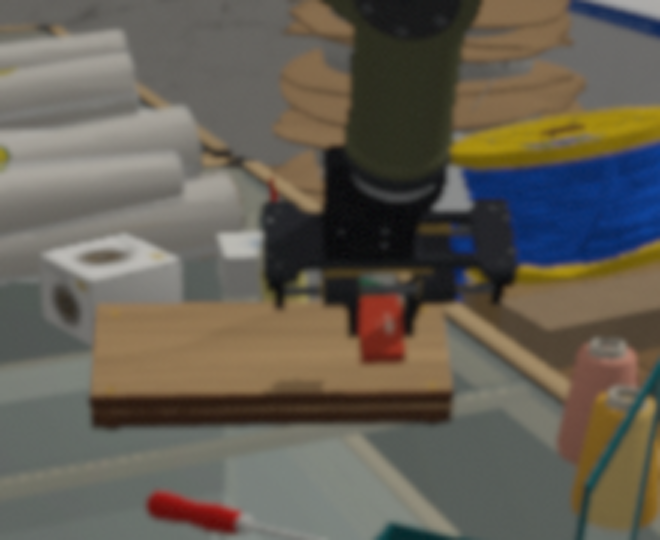

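Call:
send_rows(motion=[{"claw": -1, "slide": [2, -4, 15], "delta_rot": [0.004, 0.002, 0]}, {"claw": -1, "slide": [2, -4, 28], "delta_rot": [0.004, 0.002, 0]}, {"claw": -1, "slide": [2, -4, 34], "delta_rot": [0.004, 0.002, 0]}, {"claw": -1, "slide": [2, -4, 34], "delta_rot": [0.004, 0.002, 0]}, {"claw": -1, "slide": [2, -4, 34], "delta_rot": [0.004, 0.002, 0]}])

```text
time: 20.85
position: [0.6511, 0.1558, 0.0419]
tool_rot: [-2.275, -1.596, -0.612]
ft_force: [0.9, -0.2, -0.6]
grip_width: 0.409
grip_force: 24.9
```

Call:
send_rows(motion=[{"claw": -1, "slide": [0, 0, 3], "delta_rot": [0, 0, 0]}, {"claw": -1, "slide": [0, 0, 3], "delta_rot": [0, 0, 0]}])

```text
time: 21.05
position: [0.6522, 0.1569, 0.04]
tool_rot: [-2.275, -1.596, -0.614]
ft_force: [-0.9, -1.0, -0.2]
grip_width: 0.407
grip_force: 24.9
```

Call:
send_rows(motion=[{"claw": -1, "slide": [0, 0, 2], "delta_rot": [0, 0, 0]}, {"claw": -1, "slide": [0, 0, 2], "delta_rot": [0, 0, 0]}])

```text
time: 21.25
position: [0.6522, 0.1569, 0.0399]
tool_rot: [-2.274, -1.595, -0.614]
ft_force: [-6.6, -5.2, 10.2]
grip_width: 0.409
grip_force: 24.9
```

```bash
cat >> h.py <<'E'
def bpos():
    p,r=tip();q=p-O;f=np.array(ctrl.get_state()['ft_force'])
    print('board',np.round([q@XB*1e3,q@YB*1e3,q@ZB*1e3],1),'f',np.round([f@XB,f@YB,f@ZB],1),'roterr',np.round((r.inv()*RB).as_rotvec(),3))
E
python3 - <<'E'
from h import *
bpos()
E
```

```text
board [ 36.4 -84.4   7.7] f [-1.1  4.4 12.4] roterr [ 0.003 -0.002  0.001]
```

Call:
send_rows(motion=[{"claw": -1, "slide": [-1.5, 0, -1], "delta_rot": [0, 0, 0]}, {"claw": -1, "slide": [-3, 0, -1], "delta_rot": [0, 0, 0]}, {"claw": -1, "slide": [-3, 0, -1], "delta_rot": [0, 0, 0]}])

```text
time: 21.55
position: [0.6521, 0.1565, 0.0397]
tool_rot: [-2.272, -1.595, -0.618]
ft_force: [-2.6, -0.1, 8.9]
grip_width: 0.406
grip_force: 24.9
```

```bash
python3 - <<'E'
from h import *
bpos()
E
```

```text
board [ 35.8 -84.5   7.8] f [3.6 2.4 8.2] roterr [ 0.003 -0.005  0.002]
```

Call:
send_rows(motion=[{"claw": -1, "slide": [-2, 0, 0], "delta_rot": [0, 0, 0]}, {"claw": -1, "slide": [-2, 0, 0], "delta_rot": [0, 0, 0]}])

```text
time: 21.75
position: [0.652, 0.1548, 0.0388]
tool_rot: [-2.273, -1.595, -0.619]
ft_force: [-1.1, 0.4, 6.5]
grip_width: 0.41
grip_force: 24.9
```

```bash
python3 - <<'E'
from h import *
bpos()
E
```

```text
board [ 34.  -84.9   7.8] f [3.2 1.2 5.6] roterr [ 0.004 -0.005  0.003]
```

Call:
send_rows(motion=[{"claw": -1, "slide": [-1, 0, 0], "delta_rot": [0, 0, 0]}, {"claw": -1, "slide": [-2, 0, 0], "delta_rot": [0, 0, 0]}, {"claw": -1, "slide": [-2, 0, 0], "delta_rot": [0, 0, 0]}])

```text
time: 22.05
position: [0.6516, 0.153, 0.0377]
tool_rot: [-2.273, -1.595, -0.619]
ft_force: [-0.6, 1.1, 8.2]
grip_width: 0.405
grip_force: 24.9
```

```bash
python3 - <<'E'
from h import *
bpos()
E
```

```text
board [ 31.9 -85.1   7.8] f [4.8 1.  6.7] roterr [ 0.005 -0.004  0.003]
```

Call:
send_rows(motion=[{"claw": -1, "slide": [-1, 0, 0], "delta_rot": [0, 0, 0]}, {"claw": -1, "slide": [-2, 0, 0], "delta_rot": [0, 0, 0]}, {"claw": -1, "slide": [-2, 0, 0], "delta_rot": [0, 0, 0]}])

```text
time: 22.35
position: [0.6511, 0.1513, 0.0367]
tool_rot: [-2.273, -1.595, -0.619]
ft_force: [0.6, 0.8, 6.3]
grip_width: 0.41
grip_force: 24.9
```

```bash
python3 - <<'E'
from h import *
bpos()
E
```

```text
board [ 29.8 -85.3   7.8] f [ 4.  -0.3  5. ] roterr [ 0.005 -0.004  0.002]
```

Call:
send_rows(motion=[{"claw": -1, "slide": [-1, 0, -0.5], "delta_rot": [0, 0, 0]}, {"claw": -1, "slide": [-2, 0, -0.5], "delta_rot": [0, 0, 0]}, {"claw": -1, "slide": [-3, 0, -0.5], "delta_rot": [0, 0, 0]}, {"claw": -1, "slide": [-3, 0, -0.5], "delta_rot": [0, 0, 0]}])

```text
time: 22.75
position: [0.6508, 0.1509, 0.0364]
tool_rot: [-2.271, -1.595, -0.622]
ft_force: [3.1, 5.0, 7.4]
grip_width: 0.41
grip_force: 24.9
```

```bash
python3 - <<'E'
from h import *
bpos()
d=img('wrist');I=d['color']
hsv=cv2.cvtColor(I,cv2.COLOR_BGR2HSV)
m=(((hsv[...,0]<9)|(hsv[...,0]>170))&(hsv[...,1]>150)&(hsv[...,2]>90)).astype(np.uint8)
c=max(cv2.findContours(m,cv2.RETR_EXTERNAL,cv2.CHAIN_APPROX_NONE)[0],key=cv2.contourArea)
print(cv2.boundingRect(c),cv2.contourArea(c))
T=ZB@O+.014
for u,v in c[:,0][np.argsort(c[:,0,1])][[3]]:
    o,r=ray(d,float(u),float(v));P=o+r*((T-ZB@o)/(ZB@r));print('upper edge board x',(P-O)@XB)
cv2.imwrite('pics/w10.png',I)
E
```

```text
board [ 29.2 -85.2   7.8] f [ 8.7 -1.3  3.5] roterr [ 0.005 -0.007  0.004]
(280, 245, 75, 88) 6012.5
upper edge board x 0.060007664511878625
```

View pics/w10.png

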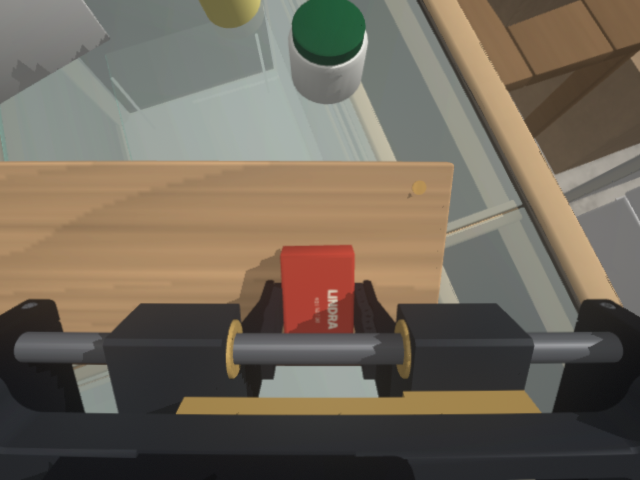

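The carton (280-355, 245-333) lies aligned on the board with its upper end at x = 60 mm, so it is touching the lip. Releasing. I have now used all the picture views, so the rest is by numbers only.

Call:
send_rows(motion=[{"claw": 0.2, "slide": [2, 0, 0], "delta_rot": [0, 0, 0]}, {"claw": 0.2, "slide": [2, 0, 0], "delta_rot": [0, 0, 0]}, {"claw": 0.2, "slide": [2, 0, 0], "delta_rot": [0, 0, 0]}, {"claw": 0.2, "slide": [2, 0, -25], "delta_rot": [0, 0, 0]}, {"claw": 0.2, "slide": [2, 0, -70], "delta_rot": [0, 0, 0]}])

```text
time: 23.3
position: [0.6332, 0.1179, 0.0912]
tool_rot: [-2.272, -1.596, -0.601]
ft_force: [1.2, -0.1, 0.8]
grip_width: 0.599
grip_force: 0.0
```

Call:
send_rows(motion=[{"claw": 0.35, "slide": [0, 0, -30], "delta_rot": [0, 0, 0]}, {"claw": 0.35, "slide": [0, 0, -30], "delta_rot": [0, 0, 0]}, {"claw": 0.35, "slide": [0, 0, -30], "delta_rot": [0, 0, 0]}])

```text
time: 23.6
position: [0.6313, 0.1019, 0.1206]
tool_rot: [-2.275, -1.595, -0.613]
ft_force: [-0.2, 1.5, 0.2]
grip_width: 0.67
grip_force: 0.0
```

```bash
cat >> h.py <<'E'
c0=np.array([.5417,-.2032]);CX=np.array([.671,-.742]);CY=np.array([.742,.671])
def redmask(I):
    hsv=cv2.cvtColor(I,cv2.COLOR_BGR2HSV)
    return (((hsv[...,0]<9)|(hsv[...,0]>170))&(hsv[...,1]>150)&(hsv[...,2]>90)).astype(np.uint8)
def onplane(d,u,v,n,p0):
    o,r=ray(d,u,v);return o+r*((n@(p0-o))/(n@r))
def cartons_top(): # red blobs in top view, in case and board frames
    d=img('top')
    for c in cv2.findContours(redmask(d['color'])[200:340],cv2.RETR_EXTERNAL,cv2.CHAIN_APPROX_NONE,offset=(0,200))[0]:
        if cv2.contourArea(c)<60: continue
        q=cv2.boxPoints(cv2.minAreaRect(c))
        if q[:,0].min()<200 or q[:,0].max()>500: continue
        P=np.array([onz(d,*p,.018)[:2] for p in q]);m=P.mean(0)
        L=[np.linalg.norm(P[i]-P[i-1]) for i in range(4)];i=int(np.argmax(L));v=P[i]-P[i-1];a=np.degrees(np.arctan2(v[1],v[0]))
        B=np.array([onplane(d,*p,ZB,bd(0,0,.014)) for p in q])-O;bm=B.mean(0)
        Bl=[np.linalg.norm(B[i]-B[i-1]) for i in range(4)];i=int(np.argmax(Bl));w=B[i]-B[i-1]
        print('flat',m.round(4),'case',np.round([(m-c0)@CX*1e3,(m-c0)@CY*1e3],1),'ang',round((a+90)%180-90,1),np.round(L[:2],3),'| board',np.round([bm@XB*1e3,bm@YB*1e3],1),'ang',round((np.degrees(np.arctan2(w@YB,w@XB))+90)%180-90,1),np.round(Bl[:2],3))
E
python3 - <<'E'
from h import *
st();cartons_top()
go((.53,-.20,.12),down(np.radians(39.8)))
E
```

```text
{'time': np.float64(23.6), 'joint_positions': array([-0.455,  0.298,  0.637,  1.834, -0.794,  1.098,  0.192]), 'position': array([0.631, 0.102, 0.121]), 'tool_rot': array([-2.275, -1.595, -0.613]), 'ft_force': array([-0.249,  1.505,  0.165]), 'torque': array([-0.552,  0.282,  0.044]), 'grip_force': np.float64(0.0), 'grip_width': np.float64(0.67)}
flat [0.4497 0.0206] case [-227.8   81.9] ang -45.7 [0.019 0.07 ] | board [-182.    63.5] ang 59.7 [0.023 0.076]
flat [ 0.5367 -0.2543] case [ 34.6 -38. ] ang -52.6 [0.036 0.06 ] | board [-502.2 -134.7] ang 50.3 [0.052 0.08 ]
flat [0.6485 0.1434] case [-185.5  311.8] ang 69.7 [0.062 0.038] | board [ 27.3 -83.6] ang 1.7 [0.065 0.036]
slide [-283.6    8.5 -147. ] rot [ 0.273 -0.475 -1.017]
```

Call:
send_rows(motion=[{"claw": 0.35, "slide": [-35, 1, -20], "delta_rot": [0.034, -0.059, -0.127]}, {"claw": 0.35, "slide": [-71, 2, -39], "delta_rot": [0.068, -0.119, -0.254]}, {"claw": 0.35, "slide": [-106, 3, -58], "delta_rot": [0.102, -0.178, -0.381]}, {"claw": 0.35, "slide": [-142, 4, -75], "delta_rot": [0.137, -0.237, -0.509]}, {"claw": 0.35, "slide": [-177, 5, -92], "delta_rot": [0.171, -0.297, -0.636]}])

```text
time: 24.15
position: [0.567, -0.0873, 0.1097]
tool_rot: [-1.767, -2.443, -0.247]
ft_force: [0.7, 0.1, 0.6]
grip_width: 0.673
grip_force: 0.0
```

```bash
python3 - <<'E'
from h import *
cartons_top();go((.4857,-.2032,.10),down(np.radians(39.8)))
E
```

```text
flat [0.4497 0.0206] case [-227.8   81.9] ang -45.7 [0.019 0.07 ] | board [-182.    63.5] ang 59.7 [0.023 0.076]
flat [0.6485 0.1434] case [-185.5  311.8] ang 69.7 [0.062 0.038] | board [ 27.3 -83.6] ang 1.7 [0.065 0.036]
slide [ -82.5 -111.3    2.8] rot [ 0.096 -0.171 -0.374]
```

```bash
python3 - <<'E'
from h import *
go((.5254,-.2448,.11),down(np.radians(39.8)))
E
```

```text
slide [-131.9  -85.8  -15.1] rot [ 0.096 -0.171 -0.374]
```

Call:
send_rows(motion=[{"claw": 0.35, "slide": [-35, -23, -5], "delta_rot": [0.03, -0.05, -0.11]}, {"claw": 0.35, "slide": [-70, -46, -10], "delta_rot": [0.06, -0.11, -0.23]}, {"claw": 0.35, "slide": [-105, -70, -15], "delta_rot": [0.09, -0.16, -0.35]}, {"claw": 0.35, "slide": [-132, -86, -15], "delta_rot": [0.096, -0.171, -0.374]}, {"claw": 0.35, "slide": [-132, -86, -15], "delta_rot": [0.096, -0.171, -0.374]}])

```text
time: 24.7
position: [0.5238, -0.2416, 0.0933]
tool_rot: [-1.349, -2.833, -0.01]
ft_force: [-1.1, -0.2, -0.0]
grip_width: 0.672
grip_force: 0.0
```

```bash
cat >> h.py <<'E'
def cartons_wrist(z=.018):
    d=img('wrist')
    for c in cv2.findContours(redmask(d['color']),cv2.RETR_EXTERNAL,cv2.CHAIN_APPROX_NONE)[0]:
        if cv2.contourArea(c)<300: continue
        q=cv2.boxPoints(cv2.minAreaRect(c))
        P=np.array([onz(d,*p,z)[:2] for p in q]);m=P.mean(0)
        L=[np.linalg.norm(P[i]-P[i-1]) for i in range(4)];i=int(np.argmax(L));v=P[i]-P[i-1];a=np.degrees(np.arctan2(v[1],v[0]))
        print(cv2.boundingRect(c),'flat',m.round(4),'case',np.round([(m-c0)@CX*1e3,(m-c0)@CY*1e3],1),'ang',round((a+90)%180-90,1),np.round(L[:2],3))
E
python3 - <<'E'
from h import *
st();cartons_wrist();cartons_top()
E
```

```text
{'time': np.float64(24.7), 'joint_positions': array([-0.219,  0.301,  0.717,  1.794, -0.224,  1.131,  1.254]), 'position': array([ 0.524, -0.242,  0.093]), 'tool_rot': array([-1.349, -2.833, -0.01 ]), 'ft_force': array([-1.125, -0.22 , -0.046]), 'torque': array([-0.021,  0.01 ,  0.044]), 'grip_force': np.float64(0.0), 'grip_width': np.float64(0.672)}
(300, 229, 45, 73) flat [ 0.5381 -0.2539] case [ 35.2 -36.6] ang -49.7 [0.061 0.033]
(287, 135, 49, 81) flat [ 0.4877 -0.2047] case [-35.1 -41.1] ang -50.2 [0.058 0.034]
flat [0.4497 0.0206] case [-227.8   81.9] ang -45.7 [0.019 0.07 ] | board [-182.    63.5] ang 59.7 [0.023 0.076]
flat [ 0.4857 -0.2036] case [-37.3 -41.8] ang -51.0 [0.036 0.06 ] | board [-455.4  -56.6] ang 51.8 [0.051 0.076]
flat [0.6485 0.1434] case [-185.5  311.8] ang 69.7 [0.062 0.038] | board [ 27.3 -83.6] ang 1.7 [0.065 0.036]
```

```bash
python3 - <<'E'
from h import *
go((.5373,-.254,.007),down(np.radians(40)))
E
```

```text
slide [-20.5  -2.6 101.7] rot [ 0.007 -0.007 -0.012]
```

Call:
send_rows(motion=[{"claw": 0.35, "slide": [-19, -2, 10], "delta_rot": [0, 0, -0.006]}, {"claw": 0.35, "slide": [-19, -2, 45], "delta_rot": [0, 0, -0.006]}, {"claw": 0.35, "slide": [-19, -2, 75], "delta_rot": [0, 0, -0.006]}, {"claw": 0.35, "slide": [-19, -2, 96], "delta_rot": [0, 0, -0.006]}, {"claw": 0.35, "slide": [-19, -2, 96], "delta_rot": [0, 0, -0.006]}])

```text
time: 25.3
position: [0.5358, -0.2499, -0.0046]
tool_rot: [-1.328, -2.838, -0.015]
ft_force: [-0.9, -0.5, 0.8]
grip_width: 0.675
grip_force: 0.0
```

Call:
send_rows(motion=[{"claw": 0.35, "slide": [0, 0, 0], "delta_rot": [0, 0, 0]}])

```text
time: 25.4
position: [0.5383, -0.2523, -0.0008]
tool_rot: [-1.332, -2.843, -0.015]
ft_force: [-0.2, 0.2, 0.1]
grip_width: 0.675
grip_force: 0.0
```

```bash
python3 - <<'E'
from h import *
go((.5373,-.254,.007),down(np.radians(40)))
E
```

```text
slide [-0.8 -1.9  7.2] rot [ 0.008 -0.005 -0.004]
```

Call:
send_rows(motion=[{"claw": 0.35, "slide": [-1, -1, 6], "delta_rot": [0.008, -0.005, 0]}, {"claw": -1, "slide": [-1, -1, 6], "delta_rot": [0.008, -0.005, 0]}, {"claw": -1, "slide": [-1, -1, 6], "delta_rot": [0.008, -0.005, 0]}, {"claw": -1, "slide": [-1, -1, 6], "delta_rot": [0.008, -0.005, 0]}, {"claw": -1, "slide": [-1, -1, 6], "delta_rot": [0.008, -0.005, 0]}], grip_force=25)

```text
time: 25.9
position: [0.538, -0.2552, -0.006]
tool_rot: [1.335, 2.842, 0.001]
ft_force: [-0.1, -0.0, 1.9]
grip_width: 0.408
grip_force: 24.8
```

Call:
send_rows(motion=[{"claw": -1, "slide": [0, 0, 0], "delta_rot": [0, 0, 0]}, {"claw": -1, "slide": [0, 0, 0], "delta_rot": [0, 0, 0]}])

```text
time: 26.1
position: [0.5381, -0.2551, -0.0061]
tool_rot: [1.335, 2.842, 0.001]
ft_force: [-0.3, 0.7, 3.3]
grip_width: 0.411
grip_force: 24.8
```

Call:
send_rows(motion=[{"claw": -1, "slide": [0, 0, -10], "delta_rot": [0, 0, 0]}, {"claw": -1, "slide": [0, 0, -35], "delta_rot": [0, 0, 0]}, {"claw": -1, "slide": [0, 0, -75], "delta_rot": [0, 0, 0]}, {"claw": -1, "slide": [35, 0, -105], "delta_rot": [0, 0, 0]}, {"claw": -1, "slide": [80, 0, -110], "delta_rot": [0, 0, 0]}])

```text
time: 26.6
position: [0.4889, -0.1961, 0.1075]
tool_rot: [1.337, 2.834, -0.0]
ft_force: [0.9, 0.3, 0.3]
grip_width: 0.409
grip_force: 24.8
```

Call:
send_rows(motion=[{"claw": -1, "slide": [20, 0, 0], "delta_rot": [0, 0, 0]}, {"claw": -1, "slide": [20, 0, 0], "delta_rot": [0, 0, 0]}])

```text
time: 26.8
position: [0.4725, -0.1753, 0.1038]
tool_rot: [-1.331, -2.845, -0.005]
ft_force: [0.4, -0.8, -0.7]
grip_width: 0.41
grip_force: 24.8
```

```bash
python3 - <<'E'
from h import *
st();go(bd(.036,0,.05),RB)
E
```

```text
{'time': np.float64(26.8), 'joint_positions': array([-0.383,  0.097,  0.729,  1.958, -0.076,  1.112,  1.073]), 'position': array([ 0.472, -0.175,  0.104]), 'tool_rot': array([-1.331, -2.845, -0.005]), 'ft_force': array([ 0.36 , -0.784, -0.703]), 'torque': array([-0.062, -0.044, -0.055]), 'grip_force': np.float64(24.828), 'grip_width': np.float64(0.41)}
slide [202.  289.7  28.6] rot [-0.271  0.472  1.019]
```

Call:
send_rows(motion=[{"claw": -1, "slide": [25, 36, 0], "delta_rot": [-0.034, 0.059, 0.127]}, {"claw": -1, "slide": [50, 72, -5], "delta_rot": [-0.068, 0.118, 0.255]}, {"claw": -1, "slide": [75, 108, -10], "delta_rot": [-0.102, 0.177, 0.382]}, {"claw": -1, "slide": [100, 144, -15], "delta_rot": [-0.135, 0.236, 0.51]}, {"claw": -1, "slide": [125, 180, -15], "delta_rot": [-0.169, 0.295, 0.637]}])

```text
time: 27.3
position: [0.5346, 0.0333, 0.1194]
tool_rot: [-2.022, -2.112, -0.408]
ft_force: [0.2, -0.1, -0.1]
grip_width: 0.413
grip_force: 24.8
```

Call:
send_rows(motion=[{"claw": -1, "slide": [0, 0, 0], "delta_rot": [0, 0, 0]}, {"claw": -1, "slide": [0, 0, 0], "delta_rot": [0, 0, 0]}])

```text
time: 27.5
position: [0.5326, 0.0323, 0.1181]
tool_rot: [-2.014, -2.12, -0.402]
ft_force: [0.5, 0.1, -0.5]
grip_width: 0.411
grip_force: 24.8
```

```bash
python3 - <<'E'
from h import *
st();go(bd(.036,0,.04),RB)
E
```

```text
{'time': np.float64(27.5), 'joint_positions': array([-0.489,  0.149,  0.668,  1.923, -0.467,  1.153,  0.429]), 'position': array([0.533, 0.032, 0.118]), 'tool_rot': array([-2.014, -2.12 , -0.402]), 'ft_force': array([ 0.496,  0.112, -0.473]), 'torque': array([-0.484,  0.127, -0.03 ]), 'grip_force': np.float64(24.828), 'grip_width': np.float64(0.411)}
slide [112.3  36.7  93.8] rot [-0.101  0.183  0.381]
```

Call:
send_rows(motion=[{"claw": -1, "slide": [40, 13, 18], "delta_rot": [-0.033, 0.06, 0.127]}, {"claw": -1, "slide": [80, 26, 45], "delta_rot": [-0.067, 0.12, 0.254]}, {"claw": -1, "slide": [112, 37, 72], "delta_rot": [-0.101, 0.183, 0.381]}, {"claw": -1, "slide": [112, 37, 94], "delta_rot": [-0.101, 0.183, 0.381]}, {"claw": -1, "slide": [112, 37, 94], "delta_rot": [-0.101, 0.183, 0.381]}])

```text
time: 28.0
position: [0.5652, 0.1705, 0.0649]
tool_rot: [-2.273, -1.593, -0.603]
ft_force: [-1.6, -0.6, -0.3]
grip_width: 0.411
grip_force: 24.8
```

Call:
send_rows(motion=[{"claw": -1, "slide": [0, 0, 0], "delta_rot": [0, 0, 0]}, {"claw": -1, "slide": [0, 0, 0], "delta_rot": [0, 0, 0]}, {"claw": -1, "slide": [0, 0, 0], "delta_rot": [0, 0, 0]}])

```text
time: 28.3
position: [0.569, 0.1695, 0.0695]
tool_rot: [-2.275, -1.591, -0.615]
ft_force: [0.8, 0.9, 0.2]
grip_width: 0.408
grip_force: 24.8
```

```bash
python3 - <<'E'
from h import *
st();go(bd(.036,0,.0078),RB);bpos()
d=img('wrist');c=max(cv2.findContours(redmask(d['color']),cv2.RETR_EXTERNAL,cv2.CHAIN_APPROX_NONE)[0],key=cv2.contourArea);print(cv2.boundingRect(c),cv2.minAreaRect(c))
E
```

```text
{'time': np.float64(28.3), 'joint_positions': array([-0.566,  0.214,  0.589,  2.035, -0.814,  0.907,  0.163]), 'position': array([0.569, 0.169, 0.069]), 'tool_rot': array([-2.275, -1.591, -0.615]), 'ft_force': array([0.803, 0.889, 0.225]), 'torque': array([-0.741,  0.315,  0.01 ]), 'grip_force': np.float64(24.827), 'grip_width': np.float64(0.408)}
slide [-0.9 -2.  33.8] rot [ 0.003 -0.003 -0.002]
board [36.8 -1.9 41.6] f [ 1.1 -0.5 -0.4] roterr [ 0.003 -0.003 -0.002]
(282, 243, 75, 90) ((318.6724548339844, 288.08538818359375), (73.5615005493164, 89.41767883300781), 1.3322198390960693)
```

Call:
send_rows(motion=[{"claw": -1, "slide": [-1, 0, 15], "delta_rot": [0, 0, 0]}, {"claw": -1, "slide": [-1, 0, 28], "delta_rot": [0, 0, 0]}, {"claw": -1, "slide": [-1, 0, 33], "delta_rot": [0, 0, 0]}, {"claw": -1, "slide": [-1, 0, 33], "delta_rot": [0, 0, 0]}, {"claw": -1, "slide": [-1, 0, 33], "delta_rot": [0, 0, 0]}])

```text
time: 28.85
position: [0.573, 0.1855, 0.0389]
tool_rot: [-2.274, -1.591, -0.611]
ft_force: [0.6, -0.7, 0.2]
grip_width: 0.41
grip_force: 24.9
```

Call:
send_rows(motion=[{"claw": -1, "slide": [0, 0, 2], "delta_rot": [0, 0, 0]}, {"claw": -1, "slide": [0, 0, 2], "delta_rot": [0, 0, 0]}])

```text
time: 29.05
position: [0.5734, 0.186, 0.0383]
tool_rot: [-2.273, -1.591, -0.612]
ft_force: [-4.8, -4.6, 7.8]
grip_width: 0.409
grip_force: 24.9
```

```bash
python3 - <<'E'
from h import *
bpos()
E
```

```text
board [35.9 -0.5  6.1] f [-1.2  3.   9.8] roterr [-0.    -0.003 -0.002]
```

Contact with the board. Now sliding down to the lip.

Call:
send_rows(motion=[{"claw": -1, "slide": [-2, 0, -0.5], "delta_rot": [0, 0, 0]}, {"claw": -1, "slide": [-4, 0, -0.5], "delta_rot": [0, 0, 0]}, {"claw": -1, "slide": [-5, 0, -0.5], "delta_rot": [0, 0, 0]}, {"claw": -1, "slide": [-5, 0, -0.5], "delta_rot": [0, 0, 0]}])

```text
time: 29.45
position: [0.5728, 0.1827, 0.0365]
tool_rot: [-2.273, -1.591, -0.615]
ft_force: [-0.2, -0.5, 4.6]
grip_width: 0.407
grip_force: 24.9
```

```bash
python3 - <<'E'
from h import *
bpos()
E
```

```text
board [32.2 -1.   6.2] f [1.9 0.  4.2] roterr [ 0.001 -0.005 -0.001]
```

Call:
send_rows(motion=[{"claw": -1, "slide": [-1, 0, 0], "delta_rot": [0, 0, 0]}, {"claw": -1, "slide": [-2, 0, 0], "delta_rot": [0, 0, 0]}, {"claw": -1, "slide": [-2, 0, 0], "delta_rot": [0, 0, 0]}])

```text
time: 29.75
position: [0.5724, 0.1811, 0.0356]
tool_rot: [-2.273, -1.591, -0.615]
ft_force: [-0.4, -0.3, 4.4]
grip_width: 0.411
grip_force: 24.9
```

```bash
python3 - <<'E'
from h import *
bpos()
E
```

```text
board [30.3 -1.2  6.2] f [1.8 0.3 4. ] roterr [ 0.001 -0.005 -0.001]
```

Call:
send_rows(motion=[{"claw": -1, "slide": [-1, 0, 0], "delta_rot": [0, 0, 0]}, {"claw": -1, "slide": [-2, 0, 0], "delta_rot": [0, 0, 0]}, {"claw": -1, "slide": [-2, 0, 0], "delta_rot": [0, 0, 0]}])

```text
time: 30.05
position: [0.5719, 0.1795, 0.0346]
tool_rot: [-2.273, -1.591, -0.615]
ft_force: [-0.0, -0.0, 6.0]
grip_width: 0.41
grip_force: 24.9
```

```bash
cat >> h.py <<'E'
def edge():
    bpos();d=img('wrist');c=max(cv2.findContours(redmask(d['color']),cv2.RETR_EXTERNAL,cv2.CHAIN_APPROX_NONE)[0],key=cv2.contourArea)
    x,y,w,h=cv2.boundingRect(c)
    print('upper edge mm',(onplane(d,x+w/2,float(y),ZB,bd(0,0,.014))-O)@XB*1e3)
E
python3 - <<'E'
from h import *
edge()
E
```

```text
board [28.3 -1.2  6.2] f [ 3.  -0.   5.2] roterr [ 0.002 -0.005 -0.001]
upper edge mm 60.60971667615947
```

Call:
send_rows(motion=[{"claw": -1, "slide": [-1, 0, 0], "delta_rot": [0, 0, 0]}, {"claw": -1, "slide": [-1.5, 0, 0], "delta_rot": [0, 0, 0]}, {"claw": -1, "slide": [-1.5, 0, 0], "delta_rot": [0, 0, 0]}])

```text
time: 30.4
position: [0.5717, 0.1791, 0.0343]
tool_rot: [-2.272, -1.591, -0.617]
ft_force: [0.9, 1.8, 5.9]
grip_width: 0.405
grip_force: 24.9
```

```bash
python3 - <<'E'
from h import *
edge()
E
```

```text
board [27.8 -1.2  6.2] f [ 4.6 -0.3  4.1] roterr [ 0.002 -0.006 -0.001]
upper edge mm 60.150885013452914
```

Touching the lip. Release and retreat.

Call:
send_rows(motion=[{"claw": 0.2, "slide": [1, 0, 0], "delta_rot": [0, 0, 0]}, {"claw": 0.2, "slide": [1, 0, 0], "delta_rot": [0, 0, 0]}, {"claw": 0.2, "slide": [1, 0, 0], "delta_rot": [0, 0, 0]}, {"claw": 0.2, "slide": [1, 0, -25], "delta_rot": [0, 0, 0]}, {"claw": 0.2, "slide": [1, 0, -70], "delta_rot": [0, 0, 0]}])

```text
time: 30.95
position: [0.5552, 0.1466, 0.0905]
tool_rot: [-2.272, -1.593, -0.6]
ft_force: [0.3, 1.7, -0.1]
grip_width: 0.596
grip_force: 0.0
```

Call:
send_rows(motion=[{"claw": 0.35, "slide": [0, 0, -30], "delta_rot": [0, 0, 0]}, {"claw": 0.35, "slide": [0, 0, -30], "delta_rot": [0, 0, 0]}, {"claw": 0.35, "slide": [0, 0, -30], "delta_rot": [0, 0, 0]}])

```text
time: 31.25
position: [0.5532, 0.1314, 0.1195]
tool_rot: [-2.274, -1.591, -0.612]
ft_force: [-0.8, 1.3, -0.2]
grip_width: 0.671
grip_force: 0.0
```

```bash
python3 - <<'E'
from h import *
cartons_top()
go((.525,-.2448,.10),down(np.radians(39.8)))
E
```

```text
flat [0.4389 0.0317] case [-243.2   81.4] ang -45.7 [0.019 0.039] | board [-173.6   78. ] ang 59.7 [0.023 0.042]
flat [ 0.4862 -0.2042] case [-36.5 -41.9] ang -51.0 [0.036 0.058] | board [-456.   -57.4] ang 51.8 [0.051 0.074]
flat [0.5672 0.173 ] case [-262.1  271.4] ang 69.0 [0.062 0.037] | board [27.5  0.4] ang -1.0 [0.065 0.036]
flat [0.6485 0.1434] case [-185.5  311.8] ang 69.7 [0.062 0.038] | board [ 27.3 -83.6] ang 1.7 [0.065 0.036]
slide [-331.1  103.  -153.6] rot [ 0.272 -0.478 -1.019]
```

Call:
send_rows(motion=[{"claw": 0.35, "slide": [-37, 8, -18], "delta_rot": [0.034, -0.06, -0.127]}, {"claw": 0.35, "slide": [-74, 16, -38], "delta_rot": [0.068, -0.12, -0.254]}, {"claw": 0.35, "slide": [-110, 24, -56], "delta_rot": [0.102, -0.179, -0.382]}, {"claw": 0.35, "slide": [-147, 32, -74], "delta_rot": [0.136, -0.239, -0.51]}, {"claw": 0.35, "slide": [-184, 40, -92], "delta_rot": [0.17, -0.299, -0.637]}])

```text
time: 31.8
position: [0.5196, -0.0759, 0.1046]
tool_rot: [-1.767, -2.441, -0.246]
ft_force: [1.0, -0.0, -0.1]
grip_width: 0.676
grip_force: 0.0
```

Call:
send_rows(motion=[{"claw": 0.35, "slide": [0, 0, 0], "delta_rot": [0, 0, 0]}, {"claw": 0.35, "slide": [0, 0, 0], "delta_rot": [0, 0, 0]}])

```text
time: 32.0
position: [0.5198, -0.0742, 0.1049]
tool_rot: [-1.775, -2.432, -0.252]
ft_force: [-0.3, 0.9, -0.1]
grip_width: 0.677
grip_force: 0.0
```

```bash
python3 - <<'E'
from h import *
go((.487,-.2042,.07),down(np.radians(39.4)))
E
```

```text
slide [-120.9  -73.2   22.3] rot [ 0.1   -0.181 -0.377]
```

Call:
send_rows(motion=[{"claw": 0.35, "slide": [-40, -24, 0], "delta_rot": [0.033, -0.06, -0.126]}, {"claw": 0.35, "slide": [-80, -49, 5], "delta_rot": [0.067, -0.12, -0.252]}, {"claw": 0.35, "slide": [-121, -73, 22], "delta_rot": [0.1, -0.181, -0.377]}, {"claw": 0.35, "slide": [-121, -73, 22], "delta_rot": [0.1, -0.181, -0.377]}, {"claw": 0.35, "slide": [-121, -73, 22], "delta_rot": [0.1, -0.181, -0.377]}])

```text
time: 32.5
position: [0.4874, -0.2036, 0.0556]
tool_rot: [1.342, 2.84, 0.002]
ft_force: [0.4, 0.3, 0.8]
grip_width: 0.674
grip_force: 0.0
```

Call:
send_rows(motion=[{"claw": 0.35, "slide": [0, 0, 0], "delta_rot": [0, 0, 0]}, {"claw": 0.35, "slide": [0, 0, 0], "delta_rot": [0, 0, 0]}])

```text
time: 32.7
position: [0.4893, -0.2039, 0.0573]
tool_rot: [1.337, 2.838, 0.002]
ft_force: [-0.1, 0.5, -0.5]
grip_width: 0.68
grip_force: 0.0
```

```bash
python3 - <<'E'
from h import *
cartons_wrist();go((.487,-.2042,.007),down(np.radians(39.4)))
E
```

```text
(289, 215, 54, 84) flat [ 0.4874 -0.204 ] case [-35.9 -40.8] ang -49.2 [0.059 0.034]
slide [ 1.6 -1.9 65.3] rot [0.003 0.003 0.003]
```

Call:
send_rows(motion=[{"claw": 0.35, "slide": [1, -1, 20], "delta_rot": [0, 0, 0]}, {"claw": 0.35, "slide": [1, -1, 45], "delta_rot": [0, 0, 0]}, {"claw": 0.35, "slide": [1, -1, 63], "delta_rot": [0, 0, 0]}, {"claw": 0.35, "slide": [1, -1, 63], "delta_rot": [0, 0, 0]}, {"claw": -1, "slide": [1, -1, 63], "delta_rot": [0, 0, 0]}])

```text
time: 33.25
position: [0.4874, -0.2052, -0.0056]
tool_rot: [1.339, 2.838, 0.0]
ft_force: [0.3, 0.3, 0.7]
grip_width: 0.645
grip_force: 0.0
```

Call:
send_rows(motion=[{"claw": -1, "slide": [0, 0, 0], "delta_rot": [0, 0, 0]}, {"claw": -1, "slide": [0, 0, 0], "delta_rot": [0, 0, 0]}, {"claw": -1, "slide": [0, 0, 0], "delta_rot": [0, 0, 0]}, {"claw": -1, "slide": [0, 0, 0], "delta_rot": [0, 0, 0]}, {"claw": -1, "slide": [0, 0, 0], "delta_rot": [0, 0, 0]}])

```text
time: 33.75
position: [0.4878, -0.2054, -0.0052]
tool_rot: [1.339, 2.837, 0.002]
ft_force: [-0.0, 0.5, 5.5]
grip_width: 0.409
grip_force: 25.0
```

Call:
send_rows(motion=[{"claw": -1, "slide": [0, 0, -10], "delta_rot": [0, 0, 0]}, {"claw": -1, "slide": [0, 0, -35], "delta_rot": [0, 0, 0]}, {"claw": -1, "slide": [0, 0, -75], "delta_rot": [0, 0, 0]}, {"claw": -1, "slide": [0, 0, -105], "delta_rot": [0, 0, 0]}, {"claw": -1, "slide": [0, 0, -105], "delta_rot": [0, 0, 0]}])

```text
time: 34.25
position: [0.4895, -0.2066, 0.1035]
tool_rot: [1.337, 2.831, 0.004]
ft_force: [1.3, -0.4, -1.1]
grip_width: 0.41
grip_force: 25.0
```

Call:
send_rows(motion=[{"claw": -1, "slide": [0, 0, 0], "delta_rot": [0, 0, 0]}, {"claw": -1, "slide": [0, 0, 0], "delta_rot": [0, 0, 0]}])

```text
time: 34.45
position: [0.4857, -0.2047, 0.0979]
tool_rot: [1.34, 2.84, -0.0]
ft_force: [-1.4, -0.2, -0.0]
grip_width: 0.413
grip_force: 25.0
```

```bash
python3 - <<'E'
from h import *
st();go(bd(.036,.085,.05),RB)
E
```

```text
{'time': np.float64(34.45), 'joint_positions': array([-0.341,  0.169,  0.756,  1.914, -0.129,  1.106,  1.155]), 'position': array([ 0.486, -0.205,  0.098]), 'tool_rot': array([ 1.34,  2.84, -0.  ]), 'ft_force': array([-1.401, -0.151, -0.003]), 'torque': array([-0.031,  0.073,  0.021]), 'grip_force': np.float64(24.997), 'grip_width': np.float64(0.413)}
slide [308.3 253.8  21.3] rot [-0.27   0.476  1.013]
```

Call:
send_rows(motion=[{"claw": -1, "slide": [34, 28, 0], "delta_rot": [-0.03, 0.053, 0.113]}, {"claw": -1, "slide": [68, 56, -5], "delta_rot": [-0.06, 0.106, 0.225]}, {"claw": -1, "slide": [103, 84, -10], "delta_rot": [-0.09, 0.159, 0.338]}, {"claw": -1, "slide": [137, 113, -15], "delta_rot": [-0.12, 0.212, 0.45]}, {"claw": -1, "slide": [171, 141, -20], "delta_rot": [-0.15, 0.264, 0.563]}])

```text
time: 34.95
position: [0.4858, 0.0181, 0.1174]
tool_rot: [-1.959, -2.202, -0.364]
ft_force: [0.7, 0.4, -0.6]
grip_width: 0.411
grip_force: 25.0
```

Call:
send_rows(motion=[{"claw": -1, "slide": [0, 0, 0], "delta_rot": [0, 0, 0]}, {"claw": -1, "slide": [0, 0, 0], "delta_rot": [0, 0, 0]}])

```text
time: 35.15
position: [0.4856, 0.0166, 0.1174]
tool_rot: [-1.952, -2.211, -0.362]
ft_force: [-0.7, -0.2, -0.4]
grip_width: 0.407
grip_force: 25.0
```

```bash
python3 - <<'E'
from h import *
st();go(bd(.036,.085,.04),RB)
E
```

```text
{'time': np.float64(35.15), 'joint_positions': array([-0.515,  0.04 ,  0.679,  2.009, -0.356,  1.142,  0.444]), 'position': array([0.486, 0.017, 0.117]), 'tool_rot': array([-1.952, -2.211, -0.362]), 'ft_force': array([-0.692, -0.242, -0.409]), 'torque': array([-0.478,  0.075,  0.007]), 'grip_force': np.float64(24.997), 'grip_width': np.float64(0.407)}
slide [159.1  19.  100.8] rot [-0.12   0.214  0.452]
```

Call:
send_rows(motion=[{"claw": -1, "slide": [40, 5, 15], "delta_rot": [-0.03, 0.053, 0.113]}, {"claw": -1, "slide": [80, 10, 32], "delta_rot": [-0.06, 0.107, 0.226]}, {"claw": -1, "slide": [120, 15, 55], "delta_rot": [-0.09, 0.16, 0.339]}, {"claw": -1, "slide": [157, 19, 80], "delta_rot": [-0.12, 0.214, 0.452]}, {"claw": -1, "slide": [157, 19, 98], "delta_rot": [-0.12, 0.214, 0.452]}])

```text
time: 35.65
position: [0.4865, 0.1988, 0.0695]
tool_rot: [-2.272, -1.592, -0.61]
ft_force: [-1.2, 0.3, -1.4]
grip_width: 0.407
grip_force: 25.0
```

Call:
send_rows(motion=[{"claw": -1, "slide": [0, 0, 0], "delta_rot": [0, 0, 0]}, {"claw": -1, "slide": [0, 0, 0], "delta_rot": [0, 0, 0]}, {"claw": -1, "slide": [0, 0, 0], "delta_rot": [0, 0, 0]}])

```text
time: 35.95
position: [0.4907, 0.1948, 0.072]
tool_rot: [-2.278, -1.591, -0.615]
ft_force: [-0.1, -0.5, 0.7]
grip_width: 0.406
grip_force: 25.0
```

```bash
python3 - <<'E'
from h import *
go(bd(.036,.085,.007),RB);edge()
E
```

```text
slide [ 0.4 -4.9 38.2] rot [ 0.005 -0.002 -0.002]
board [35.5 80.4 45.3] f [-0.1 -0.   0.8] roterr [ 0.005 -0.002 -0.002]
upper edge mm 56.35537942597944
```

Call:
send_rows(motion=[{"claw": -1, "slide": [0, -3, 15], "delta_rot": [0.004, 0, 0]}, {"claw": -1, "slide": [0, -3, 28], "delta_rot": [0.004, 0, 0]}, {"claw": -1, "slide": [0, -3, 35], "delta_rot": [0.004, 0, 0]}, {"claw": -1, "slide": [0, -3, 35], "delta_rot": [0.004, 0, 0]}, {"claw": -1, "slide": [0, -3, 35], "delta_rot": [0.004, 0, 0]}])

```text
time: 36.5
position: [0.4929, 0.2134, 0.0414]
tool_rot: [-2.273, -1.592, -0.61]
ft_force: [0.2, 0.4, -0.4]
grip_width: 0.41
grip_force: 25.0
```

Call:
send_rows(motion=[{"claw": -1, "slide": [0, 0, 2], "delta_rot": [0, 0, 0]}, {"claw": -1, "slide": [0, 0, 2], "delta_rot": [0, 0, 0]}])

```text
time: 36.7
position: [0.4935, 0.2146, 0.0398]
tool_rot: [-2.273, -1.591, -0.611]
ft_force: [0.1, -0.3, 1.4]
grip_width: 0.408
grip_force: 25.0
```

```bash
python3 - <<'E'
from h import *
edge()
E
```

```text
board [36.3 84.4  7.7] f [ 0.5 -0.2  1.3] roterr [-0.001 -0.003 -0.001]
upper edge mm 69.25775997763148
```

Call:
send_rows(motion=[{"claw": -1, "slide": [0, 0, 1.5], "delta_rot": [0, 0, 0]}, {"claw": -1, "slide": [-2, 0, 1.5], "delta_rot": [0, 0, 0]}, {"claw": -1, "slide": [-4, 0, 1.5], "delta_rot": [0, 0, 0]}, {"claw": -1, "slide": [-6, 0, 1.5], "delta_rot": [0, 0, 0]}, {"claw": -1, "slide": [-6, 0, 1.5], "delta_rot": [0, 0, 0]}])

```text
time: 37.25
position: [0.4935, 0.2125, 0.0384]
tool_rot: [-2.269, -1.59, -0.618]
ft_force: [-1.9, 0.6, 12.1]
grip_width: 0.408
grip_force: 25.0
```

```bash
python3 - <<'E'
from h import *
edge()
E
```

```text
board [33.9 83.7  7.4] f [ 6.   2.  10.5] roterr [-0.    -0.008 -0.   ]
upper edge mm 66.83746844020293
```

Call:
send_rows(motion=[{"claw": -1, "slide": [-1, 0, 0], "delta_rot": [0, 0, 0]}, {"claw": -1, "slide": [-2, 0, 0], "delta_rot": [0, 0, 0]}, {"claw": -1, "slide": [-2, 0, 0], "delta_rot": [0, 0, 0]}])

```text
time: 37.6
position: [0.4932, 0.2106, 0.0373]
tool_rot: [-2.27, -1.59, -0.618]
ft_force: [-0.6, 0.8, 11.0]
grip_width: 0.411
grip_force: 25.0
```

```bash
python3 - <<'E'
from h import *
edge()
E
```

```text
board [31.7 83.3  7.4] f [5.9 0.9 9.2] roterr [ 0.001 -0.008 -0.   ]
upper edge mm 64.6480250317741
```

Normal force is a little high, so I'll ease up and continue.

Call:
send_rows(motion=[{"claw": -1, "slide": [-1, 0, -0.8], "delta_rot": [0, 0, 0]}, {"claw": -1, "slide": [-2, 0, -0.8], "delta_rot": [0, 0, 0]}, {"claw": -1, "slide": [-3, 0, -0.8], "delta_rot": [0, 0, 0]}, {"claw": -1, "slide": [-3, 0, -0.8], "delta_rot": [0, 0, 0]}])

```text
time: 38.05
position: [0.4911, 0.207, 0.0349]
tool_rot: [-2.271, -1.59, -0.614]
ft_force: [-0.4, 0.0, 9.1]
grip_width: 0.405
grip_force: 25.0
```

Call:
send_rows(motion=[{"claw": -1, "slide": [-1, 0, 0], "delta_rot": [0, 0, 0]}, {"claw": -1, "slide": [-1.5, 0, 0], "delta_rot": [0, 0, 0]}, {"claw": -1, "slide": [-1.5, 0, 0], "delta_rot": [0, 0, 0]}])

```text
time: 38.35
position: [0.491, 0.2064, 0.0346]
tool_rot: [-2.271, -1.59, -0.615]
ft_force: [0.5, 1.3, 7.7]
grip_width: 0.41
grip_force: 25.0
```

```bash
python3 - <<'E'
from h import *
edge()
E
```

```text
board [26.3 83.9  7.4] f [ 5.1 -0.1  5.9] roterr [-0.    -0.006 -0.001]
upper edge mm 59.19462654104523
```

Call:
send_rows(motion=[{"claw": 0.2, "slide": [1, 0, 0], "delta_rot": [0, 0, 0]}, {"claw": 0.2, "slide": [1, 0, 0], "delta_rot": [0, 0, 0]}, {"claw": 0.2, "slide": [1, 0, 0], "delta_rot": [0, 0, 0]}, {"claw": 0.2, "slide": [1, 0, -25], "delta_rot": [0, 0, 0]}, {"claw": 0.2, "slide": [1, 0, -70], "delta_rot": [0, 0, 0]}])

```text
time: 38.9
position: [0.4743, 0.1728, 0.0905]
tool_rot: [-2.272, -1.594, -0.597]
ft_force: [-0.4, 1.5, 0.8]
grip_width: 0.595
grip_force: 0.0
```

Call:
send_rows(motion=[{"claw": -1, "slide": [0, 0, -50], "delta_rot": [0, 0, 0]}, {"claw": -1, "slide": [0, 0, -80], "delta_rot": [0, 0, 0]}, {"claw": -1, "slide": [0, 0, -80], "delta_rot": [0, 0, 0]}])

```text
time: 39.2
position: [0.4666, 0.133, 0.1668]
tool_rot: [-2.275, -1.589, -0.621]
ft_force: [0.8, 0.2, -0.2]
grip_width: 0.411
grip_force: 0.0
```

```bash
python3 - <<'E'
from h import *
st();cartons_top()
# lid: teal pixels
d=img('scene');hsv=cv2.cvtColor(d['color'],cv2.COLOR_BGR2HSV);m=cv2.inRange(hsv,(80,110,30),(102,255,220))
m[:200]=0
# predicted lid front corners for several angles vs teal presence
for th in np.arange(1.45,1.80,.05):
    s=0;n=0
    for t in np.linspace(-.09,.09,40):
        x=.082-.162*np.cos(th);z=.034+.162*np.sin(th);q=c0+CX*x+CY*t
        u,v=proj(d,(*q,z)).round().astype(int)
        n+=1;s+=m[v,u]>0
    print(round(th,2),s,n)
for tx in (.16,.19,.22,.25): print(tx,(c0+CX*tx).round(3),np.linalg.norm(c0+CX*tx).round(3))
go((.44,-.06,.30),down(np.radians(42)))
E
```

```text
{'time': np.float64(39.2), 'joint_positions': array([-0.59 , -0.204,  0.591,  2.16 , -0.456,  1.005, -0.129]), 'position': array([0.467, 0.133, 0.167]), 'tool_rot': array([-2.275, -1.589, -0.621]), 'ft_force': array([ 0.753,  0.172, -0.218]), 'torque': array([-0.602,  0.245, -0.014]), 'grip_force': np.float64(0.0), 'grip_width': np.float64(0.411)}
flat [0.4581 0.0132] case [-216.7   83.2] ang -45.7 [0.017 0.048] | board [-187.    52.8] ang 59.8 [0.021 0.052]
flat [0.4847 0.2029] case [-339.6  230.2] ang 71.2 [0.062 0.038] | board [27.4 85.6] ang -1.0 [0.065 0.037]
flat [0.5675 0.1734] case [-262.1  271.9] ang 70.1 [0.063 0.037] | board [27.9  0.2] ang 0.0 [0.066 0.036]
flat [0.6486 0.1438] case [-185.7  312.1] ang 69.7 [0.063 0.038] | board [ 27.7 -83.6] ang 1.7 [0.066 0.036]
1.45 0 40
1.5 0 40
1.55 0 40
1.6 0 40
1.65 10 40
1.7 0 40
1.75 0 40
1.8 0 40
0.16 [ 0.649 -0.322] 0.725
0.19 [ 0.669 -0.344] 0.753
0.22 [ 0.689 -0.366] 0.781
0.25 [ 0.709 -0.389] 0.809
slide [-103.9   43.8 -202.1] rot [ 0.282 -0.474 -1.056]
```

All three cartons sit at the lip: board x about 27-28 mm by the top-view silhouette, angles under 2°. The lid is at about 1.65 rad. Next I go up, over and behind it.

Call:
send_rows(motion=[{"claw": -1, "slide": [-13, 5, -25], "delta_rot": [0.035, -0.059, -0.132]}, {"claw": -1, "slide": [-26, 11, -50], "delta_rot": [0.07, -0.118, -0.264]}, {"claw": -1, "slide": [-39, 16, -76], "delta_rot": [0.106, -0.178, -0.396]}, {"claw": -1, "slide": [-52, 22, -101], "delta_rot": [0.141, -0.237, -0.528]}, {"claw": -1, "slide": [-65, 27, -126], "delta_rot": [0.176, -0.296, -0.66]}])

```text
time: 39.8
position: [0.4481, 0.0132, 0.2373]
tool_rot: [-1.736, -2.461, -0.245]
ft_force: [-0.2, 0.1, 0.3]
grip_width: 0.008
grip_force: 0.0
```

Call:
send_rows(motion=[{"claw": -1, "slide": [0, 0, 0], "delta_rot": [0, 0, 0]}, {"claw": -1, "slide": [0, 0, 0], "delta_rot": [0, 0, 0]}])

```text
time: 40.0
position: [0.4482, 0.0148, 0.2371]
tool_rot: [-1.744, -2.453, -0.252]
ft_force: [-0.0, -0.3, -0.4]
grip_width: 0.008
grip_force: 0.0
```

```bash
python3 - <<'E'
from h import *
st();go((*(c0+CX*0),.28),down(np.radians(42.1)));go((*(c0+CX*.140),.28),down(np.radians(42.1)))
E
```

```text
{'time': np.float64(40.0), 'joint_positions': array([-0.61 , -0.167,  0.627,  1.896, -0.111,  1.387,  0.365]), 'position': array([0.448, 0.015, 0.237]), 'tool_rot': array([-1.744, -2.453, -0.252]), 'ft_force': array([-0.017, -0.341, -0.357]), 'torque': array([-0.275, -0.006,  0.025]), 'grip_force': np.float64(0.0), 'grip_width': np.float64(0.008)}
slide [-226.8   20.   -72.2] rot [ 0.104 -0.18  -0.399]
slide [-353.7   75.4  -93.7] rot [ 0.104 -0.18  -0.399]
```

Call:
send_rows(motion=[{"claw": -1, "slide": [-45, 4, -25], "delta_rot": [0.03, -0.05, -0.12]}, {"claw": -1, "slide": [-90, 8, -45], "delta_rot": [0.06, -0.1, -0.24]}, {"claw": -1, "slide": [-135, 12, -60], "delta_rot": [0.09, -0.15, -0.34]}, {"claw": -1, "slide": [-180, 16, -72], "delta_rot": [0.104, -0.18, -0.399]}, {"claw": -1, "slide": [-226, 20, -72], "delta_rot": [0.104, -0.18, -0.399]}])

```text
time: 40.5
position: [0.5438, -0.2024, 0.2664]
tool_rot: [1.267, 2.871, 0.004]
ft_force: [1.0, 1.1, 0.3]
grip_width: 0.003
grip_force: 0.0
```

Call:
send_rows(motion=[{"claw": -1, "slide": [0, 0, 0], "delta_rot": [0, 0, 0]}, {"claw": -1, "slide": [0, 0, 0], "delta_rot": [0, 0, 0]}])

```text
time: 40.7
position: [0.5411, -0.2035, 0.2641]
tool_rot: [-1.278, -2.868, 0.002]
ft_force: [0.4, 0.4, 1.1]
grip_width: 0.006
grip_force: 0.0
```

```bash
python3 - <<'E'
from h import *
st();go((*(c0+CX*.145),.27),down(np.radians(42.1)))
E
```

```text
{'time': np.float64(40.7), 'joint_positions': array([-0.438,  0.187,  0.868,  1.572, -0.142,  1.452,  1.171]), 'position': array([ 0.541, -0.204,  0.264]), 'tool_rot': array([-1.278e+00, -2.868e+00,  2.000e-03]), 'ft_force': array([0.354, 0.403, 1.127]), 'torque': array([-0.015,  0.028, -0.02 ]), 'grip_force': np.float64(0.0), 'grip_width': np.float64(0.006)}
slide [-145.2    1.1    9. ] rot [-0.002 -0.001 -0.002]
```

Call:
send_rows(motion=[{"claw": -1, "slide": [-45, 0, 0], "delta_rot": [0, 0, 0]}, {"claw": -1, "slide": [-90, 0, 0], "delta_rot": [0, 0, 0]}, {"claw": -1, "slide": [-130, 0, 0], "delta_rot": [0, 0, 0]}, {"claw": -1, "slide": [-145, 0, 0], "delta_rot": [0, 0, 0]}, {"claw": -1, "slide": [-145, 0, 0], "delta_rot": [0, 0, 0]}])

```text
time: 41.2
position: [0.6398, -0.311, 0.2656]
tool_rot: [1.275, 2.87, 0.001]
ft_force: [-0.2, 0.3, 0.0]
grip_width: 0.003
grip_force: 0.0
```

Call:
send_rows(motion=[{"claw": -1, "slide": [0, 0, 40], "delta_rot": [0, 0, 0]}, {"claw": -1, "slide": [0, 0, 80], "delta_rot": [0, 0, 0]}, {"claw": -1, "slide": [0, 0, 110], "delta_rot": [0, 0, 0]}, {"claw": -1, "slide": [0, 0, 126], "delta_rot": [0, 0, 0]}, {"claw": -1, "slide": [0, 0, 126], "delta_rot": [0, 0, 0]}])

```text
time: 41.7
position: [0.6389, -0.3081, 0.1395]
tool_rot: [-1.271, -2.872, -0.004]
ft_force: [0.5, 0.2, -0.4]
grip_width: 0.004
grip_force: 0.0
```

```bash
python3 - <<'E'
from h import *
st();p,r=tip();q=p[:2]-c0;print('case tip',q@CX*1e3,q@CY*1e3,p[2]*1e3)
E
```

```text
{'time': np.float64(41.7), 'joint_positions': array([-0.133,  0.593,  0.818,  1.393, -0.434,  1.341,  1.434]), 'position': array([ 0.639, -0.308,  0.139]), 'tool_rot': array([-1.271, -2.872, -0.004]), 'ft_force': array([ 0.517,  0.169, -0.41 ]), 'torque': array([-0.056,  0.016, -0.009]), 'grip_force': np.float64(0.0), 'grip_width': np.float64(0.004)}
case tip 143.09232245064047 1.6444972305474335 154.499496261541
```

Call:
send_rows(motion=[{"claw": -1, "slide": [20, 0, 0], "delta_rot": [0, 0, 0]}, {"claw": -1, "slide": [40, 0, 2], "delta_rot": [0, 0, 0]}, {"claw": -1, "slide": [55, 0, 4], "delta_rot": [0, 0, 0]}, {"claw": -1, "slide": [70, 0, 4], "delta_rot": [0, 0, 0]}, {"claw": -1, "slide": [94, 0, 5], "delta_rot": [0, 0, 0]}])

```text
time: 42.2
position: [0.5786, -0.2429, 0.1393]
tool_rot: [1.271, 2.862, 0.001]
ft_force: [2.2, -2.1, -0.4]
grip_width: 0.006
grip_force: 1.2
```

Call:
send_rows(motion=[{"claw": -1, "slide": [24, 0, 7], "delta_rot": [0, 0, 0]}, {"claw": -1, "slide": [36, 0, 12], "delta_rot": [0, 0, 0]}, {"claw": -1, "slide": [47, 0, 19], "delta_rot": [0, 0, 0]}, {"claw": -1, "slide": [58, 0, 27], "delta_rot": [0, 0, 0]}, {"claw": -1, "slide": [67, 0, 36], "delta_rot": [0, 0, 0]}])

```text
time: 42.7
position: [0.5338, -0.1924, 0.1026]
tool_rot: [1.27, 2.863, 0.004]
ft_force: [1.9, -1.9, 0.6]
grip_width: 0.006
grip_force: 0.9
```

Call:
send_rows(motion=[{"claw": -1, "slide": [10, 0, 10], "delta_rot": [0, 0, 0]}, {"claw": -1, "slide": [18, 0, 21], "delta_rot": [0, 0, 0]}, {"claw": -1, "slide": [24, 0, 34], "delta_rot": [0, 0, 0]}, {"claw": -1, "slide": [28, 0, 48], "delta_rot": [0, 0, 0]}, {"claw": -1, "slide": [30, 0, 60], "delta_rot": [0, 0, 0]}])

```text
time: 43.2
position: [0.5117, -0.1687, 0.0389]
tool_rot: [1.272, 2.87, 0.002]
ft_force: [1.0, 1.7, 1.1]
grip_width: 0.004
grip_force: 0.9
```

```bash
python3 - <<'E'
from h import *
st();p,r=tip();q=p[:2]-c0;print('case tip',q@CX*1e3,q@CY*1e3,p[2]*1e3)
E
```

```text
{'time': np.float64(43.2), 'joint_positions': array([-0.48 ,  0.314,  0.862,  1.942, -0.283,  1.007,  1.247]), 'position': array([ 0.512, -0.169,  0.039]), 'tool_rot': array([1.272e+00, 2.870e+00, 2.000e-03]), 'ft_force': array([1.042, 1.684, 1.09 ]), 'torque': array([ 0.209, -0.178, -0.007]), 'grip_force': np.float64(0.866), 'grip_width': np.float64(0.004)}
case tip -45.77352611474659 0.830787378119664 53.87476930028836
```

Contact held throughout. Now I press the lid shut.

Call:
send_rows(motion=[{"claw": -1, "slide": [2, 0, 6], "delta_rot": [0, 0, 0]}, {"claw": -1, "slide": [2, 0, 11], "delta_rot": [0, 0, 0]}, {"claw": -1, "slide": [2, 0, 14], "delta_rot": [0, 0, 0]}, {"claw": -1, "slide": [2, 0, 14], "delta_rot": [0, 0, 0]}])

```text
time: 43.6
position: [0.5102, -0.1686, 0.0256]
tool_rot: [1.273, 2.87, -0.001]
ft_force: [0.3, -0.4, -0.1]
grip_width: 0.009
grip_force: 0.0
```

Call:
send_rows(motion=[{"claw": -1, "slide": [0, 0, 1.5], "delta_rot": [0, 0, 0]}, {"claw": -1, "slide": [0, 0, 1.5], "delta_rot": [0, 0, 0]}])

```text
time: 43.8
position: [0.5107, -0.1688, 0.0247]
tool_rot: [1.273, 2.868, 0.0]
ft_force: [0.0, -0.3, 0.0]
grip_width: 0.007
grip_force: 0.0
```

Call:
send_rows(motion=[{"claw": -1, "slide": [0, 0, 1.5], "delta_rot": [0, 0, 0]}, {"claw": -1, "slide": [0, 0, 1.5], "delta_rot": [0, 0, 0]}])

```text
time: 44.0
position: [0.5107, -0.1686, 0.0232]
tool_rot: [1.272, 2.869, 0.0]
ft_force: [-0.1, -0.6, 0.4]
grip_width: 0.006
grip_force: 0.2
```

Call:
send_rows(motion=[{"claw": -1, "slide": [0, 0, 1.5], "delta_rot": [0, 0, 0]}, {"claw": -1, "slide": [0, 0, 1.5], "delta_rot": [0, 0, 0]}])

```text
time: 44.2
position: [0.5107, -0.1686, 0.0218]
tool_rot: [1.272, 2.869, 0.001]
ft_force: [-0.4, -1.2, 1.4]
grip_width: 0.004
grip_force: 1.1
```

Call:
send_rows(motion=[{"claw": -1, "slide": [0, 0, 1], "delta_rot": [0, 0, 0]}, {"claw": -1, "slide": [0, 0, 1], "delta_rot": [0, 0, 0]}])

```text
time: 44.4
position: [0.5108, -0.1686, 0.0216]
tool_rot: [1.273, 2.869, 0.001]
ft_force: [-3.8, 0.8, 11.2]
grip_width: 0.002
grip_force: 5.2
```

Firm contact at z = 37 mm means the lid is shut. Retreat and verify.

Call:
send_rows(motion=[{"claw": -1, "slide": [0, 0, -30], "delta_rot": [0, 0, 0]}, {"claw": -1, "slide": [0, 0, -80], "delta_rot": [0, 0, 0]}, {"claw": -1, "slide": [0, 0, -130], "delta_rot": [0, 0, 0]}, {"claw": -1, "slide": [-40, 0, -170], "delta_rot": [0, 0, 0]}, {"claw": -1, "slide": [-80, 0, -180], "delta_rot": [0, 0, 0]}])

```text
time: 44.9
position: [0.567, -0.2259, 0.2059]
tool_rot: [1.262, 2.866, 0.011]
ft_force: [0.3, -0.2, 0.7]
grip_width: 0.005
grip_force: 0.0
```

Call:
send_rows(motion=[{"claw": -1, "slide": [-40, 0, 0], "delta_rot": [0, 0, 0]}, {"claw": -1, "slide": [-80, 0, 0], "delta_rot": [0, 0, 0]}, {"claw": -1, "slide": [-80, 0, 0], "delta_rot": [0, 0, 0]}])

```text
time: 45.2
position: [0.6183, -0.291, 0.1982]
tool_rot: [1.278, 2.868, -0.008]
ft_force: [-0.2, -0.6, -0.3]
grip_width: 0.002
grip_force: 0.0
```

```bash
python3 - <<'E'
from h import *
st();cartons_top()
d=img('scene');hsv=cv2.cvtColor(d['color'],cv2.COLOR_BGR2HSV);m=cv2.inRange(hsv,(80,90,25),(102,255,220))
ys,xs=np.nonzero(m[200:390,200:440]);print('teal box',xs.min()+200,xs.max()+200,ys.min()+200,ys.max()+200)
for k in((-82,-96),(82,-96),(82,96),(-82,96)): print(k,proj(d,(*(c0+CX*k[0]/1e3+CY*k[1]/1e3),.037)).round(1))
a=cv2.imread('pics/scene0.png');h0=cv2.inRange(cv2.cvtColor(a,cv2.COLOR_BGR2HSV),(80,90,25),(102,255,220))
ys,xs=np.nonzero(h0[200:390,200:440]);print('start box',xs.min()+200,xs.max()+200,ys.min()+200,ys.max()+200,(h0[200:390,200:440]>0).sum(),(m[200:390,200:440]>0).sum(),((h0!=m)[200:390,200:440]).sum())
# carton flatness check: red blobs in scene, predicted top-face corners
r=redmask(d['color'])
for yb in(-.084,0,.085):
    print(yb,[int(r[tuple(proj(d,bd(x,yb+y,.0135)).round().astype(int)[::-1])]) for x in(.006,.03,.054) for y in(-.012,0,.012)],[int(r[tuple(proj(d,bd(x,yb+y,.014)).round().astype(int)[::-1])]) for x,y in((.07,0),(.03,.026),(.03,-.026))])
t=img('top')['color'];t0=cv2.imread('pics/top0.png')
D=(cv2.absdiff(t,t0).max(2)>40).astype(np.uint8)
for n,(x0,y0,x1,y1) in dict(amber=(365,172,400,208),white=(402,160,436,195),oil=(170,210,202,238),grease=(205,190,234,218)).items(): print(n,'changed px',int(D[y0:y1,x0:x1].sum()))
E
```

```text
{'time': np.float64(45.2), 'joint_positions': array([-0.224,  0.515,  0.903,  1.399, -0.398,  1.416,  1.407]), 'position': array([ 0.618, -0.291,  0.198]), 'tool_rot': array([ 1.278,  2.868, -0.008]), 'ft_force': array([-0.153, -0.623, -0.282]), 'torque': array([-0.028,  0.046,  0.036]), 'grip_force': np.float64(0.0), 'grip_width': np.float64(0.002)}
flat [0.4503 0.0212] case [-227.8   82.8] ang -45.7 [0.017 0.07 ] | board [-181.    63.1] ang 59.8 [0.021 0.076]
flat [0.4847 0.2029] case [-339.6  230.2] ang 71.2 [0.062 0.038] | board [27.4 85.6] ang -1.0 [0.065 0.037]
flat [0.5672 0.1728] case [-261.9  271.2] ang 69.5 [0.062 0.037] | board [27.3  0.3] ang -0.5 [0.065 0.035]
flat [0.6486 0.1439] case [-185.8  312.2] ang 69.7 [0.063 0.038] | board [ 27.8 -83.6] ang 1.7 [0.066 0.036]
teal box 288 407 283 374
(-82, -96) [286.7 333.1]
(82, -96) [379.6 359.2]
(82, 96) [408.  299.8]
(-82, 96) [329.4 281.7]
start box 288 407 283 374 2876 2902 64
-0.084 [1, 1, 1, 0, 1, 1, 1, 1, 1] [0, 0, 0]
0 [1, 1, 1, 1, 1, 1, 1, 1, 1] [0, 0, 0]
0.085 [1, 1, 1, 0, 1, 1, 1, 1, 1] [0, 0, 0]
amber changed px 0
white changed px 0
oil changed px 68
grease changed px 0
```

```bash
python3 - <<'E'
from h import *
t=img('top')['color'];t0=cv2.imread('pics/top0.png')
for I in(t0,t):
    m=redmask(I)[205:240,168:205];ys,xs=np.nonzero(m);print('oil spout',xs.mean()+168,ys.mean()+205,m.sum())
    h=cv2.cvtColor(I,cv2.COLOR_BGR2HSV);g=cv2.inRange(h,(22,40,120),(40,255,255))[205:240,168:205];ys,xs=np.nonzero(g);print(' yellow',xs.mean()+168,ys.mean()+205,len(xs))
# blade tip: bright thin pixels near the driver, from both views
d=img('top');s=img('scene')
for n,D in(('top',d),('scene',s)):
    m=redmask(D['color']); 
    p0=np.array([.4665,.0044])+CX*.0766
    u,v=proj(D,(*p0,.011)).round().astype(int);g=cv2.cvtColor(D['color'],cv2.COLOR_BGR2GRAY)
    w=g[v-8:v+9,u-8:u+9];ys,xs=np.nonzero(w>np.median(w)+30);print(n,'pred tip px',u,v,'bright',sorted(zip(xs+u-8,ys+v-8))[-3:],len(xs))
E
```

```text
oil spout 181.39473684210526 223.57894736842104 76
 yellow 192.24 224.2 75
oil spout 182.05555555555554 224.77777777777777 72
 yellow 193.87209302325581 224.2674418604651 86
top pred tip px 365 281 bright [(np.int64(365), np.int64(281)), (np.int64(366), np.int64(280)), (np.int64(366), np.int64(281))] 20
scene pred tip px 306 291 bright [] 0
```

```bash
python3 -c "
from bench import ctrl
print(ctrl.close_job())"
```

```text
the job is handed in; nothing more can be done
None
```

I handed the job in after about 45 s of robot time: I pried the lid up with the screwdriver, set all three cartons flat against the stand's lip, shut the case and laid the screwdriver back on the counter; the final camera checks showed all of this and no bystander moved more than about 3 mm, but the judge returned no verdict.

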